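# Fasten the last cover stud of the lab water purifier

### The job

The service cover of the water purifier is back on, but one of its four quarter-turn studs still stands proud. Take the service key from its stand, set its blade in that stud's slot, press lightly and turn clockwise until the stud drops into its receptacle, then press it home, firmly but without forcing it, and turn it a further quarter turn so that it comes up into its catch and stays down like its neighbours; do not lean the key on the cover. Then put the key back upright in its stand, fully home, without disturbing the things lying around.

Things in the scene. Friction and masses are not known exactly. Their poses are not given: they have to be found in the camera images.
- unit: the water purifier, a light grey metal box 240 x 300 mm (x by y) fixed to the bench; its flat cover's upper face is 100 mm above the bench. Origin: centre of the underside; z up. A steel bar handle (90 mm along y, top 22 mm above the cover) is in the middle; four round fasteners at x = +-70, y = +-90 mm. Three are closed (heads about level with their collars), one stands proud: any of the four.
- fastener: fixed part of the open fastener: a round steel collar, outer diameter 38, inner 30 mm, rim 2 mm above the cover. Origin: on its axis, level with the cover's upper face; axes as the unit's. Hidden below is a receptacle: an entry slot for the stud's cross pin and, 1.57 rad clockwise of it, the catch. Its depth and the angle it was fitted at differ each time and are not measured: feel for them.
- stud_top (a point): centre of the upper face of the open stud's round steel head, diameter 26 mm; it starts 9 mm above the cover. A straight slot 4.5 mm wide, 5 mm deep runs across the whole head along this point's x axis, which starts within 0.05 rad of the unit's x. z up. Moves and turns with the stud. A spring pushes the stud up: 4 N at the start, 0.6 N more per mm pressed.
- slot_floor (a point): middle of the slot's floor, 5 mm under stud_top, same axes. The entry lies 0.1 to 0.95 rad clockwise of the stud's start, with 0.06 rad of play either way. Off the entry the pin lands solidly on the receptacle's face when pressed 2.5 mm (+-1.2, as all depths here: they shift together); at the entry it drops past. 11 mm down it is under a shoulder and can be turned on; 1.2 mm more is the hard stop.
- collar_rim (a point): centre of the collar's rim, fixed. Kept under the shoulder the stud turns easily (under 0.1 N m). A quarter turn on is the catch, with a solid stop 0.1 rad past its middle. Let up there, the stud rises 3.5 mm and rests 7.5 mm (+-1.2) below its start, head about level with this rim. Let up earlier it stays under the shoulder where it is, so the key may be lifted out and set again.
- key: the service key, about 120 g, upright in its stand. From below: flat steel blade 20 wide (key's x), 3 thick (y), 10 mm high; steel shank, diameter 14, up to 34 mm; grey flange, diameter 38, from 34 to 38 mm; grey flat handle 40 (x) by 22 mm (y) from 38 to 86 mm, its broad side parallel to the blade. Origin: middle of the blade's lower end; z up. Alike either way round.
- key_tip (a point): middle of the blade's lower end; the same point and axes as the key's origin.
- key_handle (a point): centre of the key's handle, 62 mm above the blade's lower end; axes as the key's.
- stand: the key's stand, a white block 80 x 80 x 45 mm fixed to the bench, origin at the centre of its underside. A round hole, diameter 26 mm with a 3 mm chamfer at its mouth, goes down through its middle. The key hangs in it by its flange on the top face, so that the blade's lower end is 11 mm above the bench.
- jar: bystander: closed glass jar, diameter 56, height 75 mm, standing right of the unit; origin at the centre of its underside.
- spatula: bystander: spatula with a wooden handle, about 190 mm long, lying beyond the stand.
- weight: bystander: round brass paper weight, diameter 54, height 52 mm, left of the stand; origin at the centre of its underside.
There are look-alikes about, which are no part of the job. What is shaped like the stand but red is not meant.

How it is judged:
On the way, in this order (a step that is already met when the one before it is completed fails the run):
1. the key's blade is down in the slot of the stud, which still stands proud (horizontal distance between key_tip and stud_top below 0.006 m and z of key_tip in the frame of stud_top below -0.003 m and z of stud_top in the frame of fastener above 0.001 m), for 0.1 s.
2. with the blade in its slot, the stud is pressed home, under the shoulder (horizontal distance between key_tip and stud_top below 0.006 m and z of key_tip in the frame of stud_top below -0.003 m and z of stud_top in the frame of fastener below -0.0004 m), for 0.1 s.
At the end, for the whole second after the job is handed in: the stud is caught: left to itself, its head rests between 0.3 mm below and 3.5 mm above the cover's face, which only the catch allows; the key stands at rest in its stand, within 8 mm of its middle, upright to 0.08 rad, its flange down on the block to 2.5 mm (z of stud_top in the frame of fastener between -0.0003 and 0.0035 m and z of key in the frame of stand between 0.008 and 0.0135 m and horizontal distance between key and stand below 0.008 m and angle between key's own z axis and vertical below 0.08 rad and linear speed of key below 0.02 m/s); the robot touches nothing.
It fails at once if the key bears on the stud or its collar with more than 25 N in all (pressing too hard, or twisting against a stop) (contact force between key and fastener above 25 N).
It fails at once if the key presses on the purifier's cover with more than 10 N (contact force between key and unit above 10 N).
It fails at once if the jar is moved more than 30 mm (distance of jar from where it was at the start of the episode above 0.03 m).
It fails at once if the spatula is moved more than 30 mm (distance of spatula from where it was at the start of the episode above 0.03 m).
It fails at once if the weight is moved more than 30 mm (distance of weight from where it was at the start of the episode above 0.03 m).
It also fails if it takes over 72 s, if anything falls off the work surface, if the arm or the gripper's body presses on something with over 40 N, if the wrist force passes 120 N, or if a joint passes its speed limit or range.

### The arm

A 6-joint arm with a two-finger parallel gripper is mounted at the origin on the work surface. World frame = base frame: x ahead of the robot, y to its left, z up, the work surface at z = 0. Lengths are in m, angles in rad, forces in N, time in s.
With the tool pointing down it reaches from about 0.35 to 0.725 m from the base axis. Payload 4.3 kg.
Tool frame: the origin (TCP) lies midway between the tips of the shut fingers; the grasp point (between the pads) lies 19 mm behind it; x points along the fingers, y is the direction in which the jaws open and shut, and the axes are right-handed (so a half turn about x gives the same grasp; the last joint's range is limited). The gripper opens to 85 mm and grips with 20 to 120 N. Pads are 22 mm wide; open, the fingers measure 114 mm over their backs; the gripper's body (76 mm by 85 mm) begins 54 mm behind the grasp point. The pads swing forward as they close: fully open they stand 13 mm farther back than shut.
Start: joints at [-1.224, 0.377, 0.081, 1.274, 0, 1.46], TCP at [0.254, -0.516, 0.231] pointing down, gripper open.
Joint ranges: [-2.72, 2.72], [-0.84, 1.66], [-1.02, 1.22], [-1.77, 2.12], [-1.37, 1.28], [-3.14, 3.14]. Speed limits (rad/s): [2.57, 2.57, 3.14, 3.14, 3.14, 3.14].

### API

Orientations are given as a rotation vector (axis times angle).
In Python, from station import manip gives the robot as it stands.
- The arm moves only by the tool carry_out, never from a script. Its argument "series" is a list of rows, each an object with "translation": the shift along the tool's x, y, z in mm, a list of three; "turn": the turn about the tool's x in rad; "jaw": the opening, from 0 (shut) to 1 (fully open). A call has 1 to 12 rows; each row shifts and turns the commanded pose from where the row before left it, along the tool's axes as they then stand; what a row does not reach is not made up. A row lasts 1/8 s, in which the tool goes at most 62.5 mm and 10.7 degrees, less where a joint would pass 70% of its speed; a pose out of reach is approached as far as the arm can. A call is refused whole if a number of a shift passes 62.5 or a number of a turn 0.188, either way. A call with a gripper value outside its range is refused whole. The fingers move at their own pace and stop on an object; "force" is the grip in N (left out, the last holds). Time passes only in rows, so rows that do not move let the fingers close. It gives the time, the measured TCP pose, the force and the opening at its end, in the units of the state.
- manip.state(): the state, without advancing time (a new reading comes with each control period).
- manip.snapshot(name): name is "scene" or "top" or "wrist"; returns (picture, depth): 400x640x3 uint8, red, green, blue; 400x640 float32, m along the optical axis (not along the pixel's ray), 0 where there is no reading.
- manip.calibration(name): a dict with "fx", "fy", "cx", "cy" (pixels), "k1" (the pictures are not rectified: a ray, as slopes to the right and down, at radius r is drawn at 1 + k1 r^2 times it, then the intrinsics apply), "R" (3x3) and "t" (3): a world point X has camera coordinates R X + t. Camera axes: x right, y down, z forward; pixel columns grow to the right and rows downward; lengths in m; the calibration is good to about 2 mm. A picture is of the moment at which its call begins: read the wrist's pose just before it. calibration takes no time and is no camera call; for the wrist camera it gives the pose at the moment of the call.
- manip.finish_job(): hands the job in, once; it reports no verdict.
The state is a dict: "t": time; "q": joint angles; "qd": joint speeds; "joint_torque": joint torques, N m; "position": TCP position; "tcp_rot": TCP orientation; "wrist_force": force on the tool from outside, world axes, zero at the start; "torque": the same for the moment, N m; "grip_width": finger opening in m.
Only numpy, scipy, OpenCV 4.12 (cv2) and the standard library are available. Lean on these libraries where they do the work, as an engineer would, in place of code of your own. Each camera call takes 0.05 s, during which the arm holds its last target.

## Working session

There is one attempt and no reset: what is moved stays moved. The work goes in short steps, Python scripts to look and compute and a tool call to move; the robot and the scene stay as the last step left them, time stands still between calls to the robot, and variables do not carry over. Pictures are saved under pics/ and viewed, and the job is handed in when it is done.

Besides the shell and the picture viewer there is one more tool, called in YAML: its name, and indented under it one key for each argument. carry_out: Moves the arm, as the interface text tells. Its arguments: {"type":"object","properties":{"series":{"type":"array","items":{"type":"object","properties":{"translation":{"type":"array","items":{"type":"number"}},"turn":{"type":"number"},"jaw":{"type":"number"}}}},"force":{"type":"number"}},"required":["series"]}

```bash
ls; mkdir -p pics; cat > h.py <<'E'
import numpy as np, cv2
from scipy.spatial.transform import Rotation as Ro
from station import manip
def snap(n,f):
    c=manip.calibration(n); p,d=manip.snapshot(n)
    cv2.imwrite('pics/'+f+'.png',p[:,:,::-1]); np.savez('pics/'+f+'.npz',p=p,d=d,**{k:np.array(v) for k,v in c.items()})
    return p,d,c
def load(f):
    z=np.load('pics/'+f+'.npz'); return z['p'],z['d'],{k:z[k] for k in ('fx','fy','cx','cy','k1','R','t')}
def ray(c,u,v):
    x=(u-c['cx'])/c['fx'];y=(v-c['cy'])/c['fy']
    K=np.eye(3);D=np.array([float(c['k1']),0,0,0])
    s=cv2.undistortPoints(np.array([[[x,y]]],float),K,D)[0,0]
    R=np.array(c['R']);t=np.array(c['t'])
    return -R.T@t, R.T@np.array([s[0],s[1],1.])
def plane(c,u,v,z):
    o,d=ray(c,u,v); return o+d*(z-o[2])/d[2]
def pt(c,d,u,v):
    o,r=ray(c,u,v); return o+r*d[int(round(v)),int(round(u))]
def tri(c1,a,c2,b):
    o1,d1=ray(c1,*a);o2,d2=ray(c2,*b)
    A=np.stack([d1,-d2],1);s=np.linalg.lstsq(A,o2-o1,rcond=None)[0]
    p,q=o1+s[0]*d1,o2+s[1]*d2
    return (p+q)/2,np.linalg.norm(p-q)
def proj(c,X):
    Y=np.array(c['R'])@X+np.array(c['t']);K=np.eye(3)
    x,y=Y[:2]/Y[2];r=1+c['k1']*(x*x+y*y)
    return c['fx']*x*r+c['cx'],c['fy']*y*r+c['cy']
def st():
    s=manip.state();print('t',round(s['t'],3),'pos',np.round(s['position'],4),'rot\n',np.round(Ro.from_rotvec(s['tcp_rot']).as_matrix(),4),'F',np.round(s['wrist_force'],2),'M',np.round(s['torque'],3),'w',round(s['grip_width'],4),'q',np.round(s['q'],3));return s
E
python3 - <<'E'
from h import *
s=st()
for n in('scene','top','wrist'):
    p,d,c=snap(n,n+'0');print(n,c,(d==0).mean())
E
```

```text
pics
t 0.0 pos [ 0.2534 -0.5154  0.2304] rot
 [[-7.000e-04  4.410e-01 -8.975e-01]
 [ 1.900e-03 -8.975e-01 -4.410e-01]
 [-1.000e+00 -2.000e-03 -2.000e-04]] F [-0.09  0.87  0.01] M [-0.005 -0.016 -0.031] w 0.0854 q [-1.224  0.378  0.08   1.274  0.     1.461]
scene {'fx': 367.07030446036856, 'fy': 367.07030446036856, 'cx': 318.46480694281286, 'cy': 200.00352581465262, 'k1': 0.011966725039153673, 'R': array([[ 0.55837846,  0.82947289, -0.01371959],
       [ 0.51912825, -0.36226705, -0.77412431],
       [-0.64708528,  0.42513211, -0.63288492]]), 't': array([-0.31909865, -0.18973719,  1.33773383])} 0.0040859375
top {'fx': 442.7158627881187, 'fy': 442.7158627881187, 'cx': 318.7903150013523, 'cy': 191.82176002703662, 'k1': -0.005670821865972634, 'R': array([[-2.22613035e-02, -9.99752129e-01, -3.40243859e-04],
       [-9.95477358e-01,  2.21975538e-02, -9.23693587e-02],
       [ 9.23540156e-02, -1.71755727e-03, -9.95724754e-01]]), 't': array([0.05043514, 0.54629617, 1.4262041 ])} 0.00405078125
wrist {'fx': 282.0686492133743, 'fy': 282.0686492133743, 'cx': 318.4221196184771, 'cy': 200.89908019184224, 'k1': 0.010254035112469683, 'R': array([[ 0.44071592, -0.89764558, -0.00137431],
       [-0.85671839, -0.42107799,  0.29787064],
       [-0.26796096, -0.13009894, -0.95460525]]), 't': array([-0.57438142, -0.03857136,  0.37940468])} 0.00405078125
```

View pics/scene0.png

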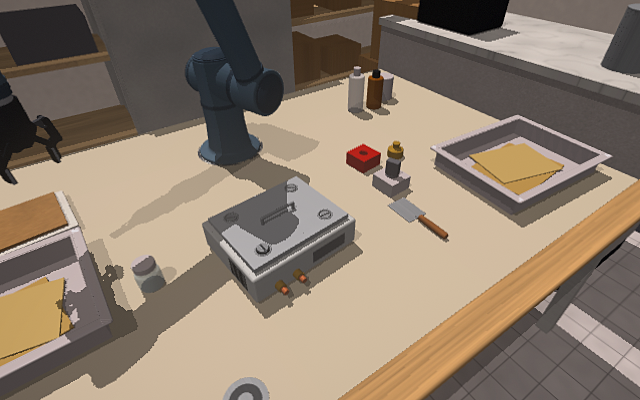

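View pics/top0.png

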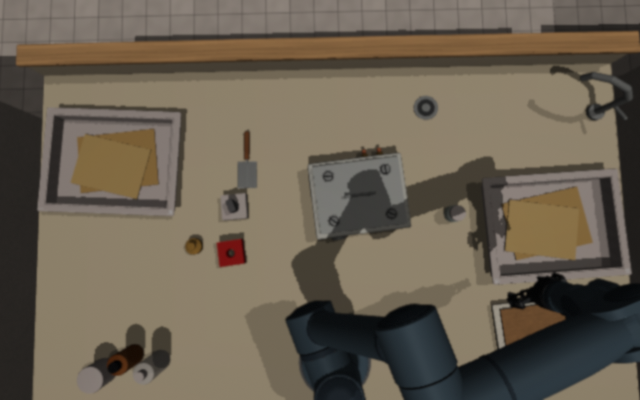

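View pics/wrist0.png

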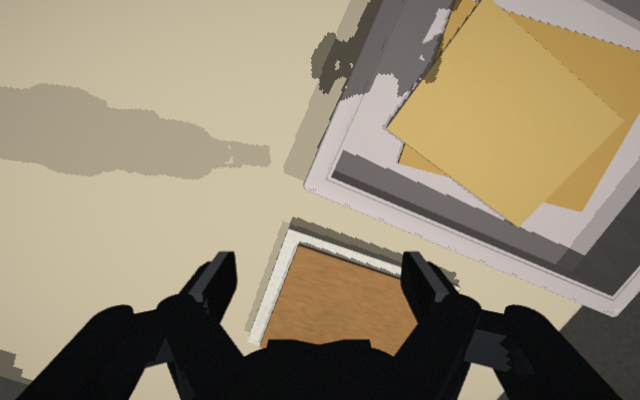

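```bash
python3 - <<'E'
from h import *
p,d,c=load('scene0');t,dt,ct=load('top0')
A=cv2.resize(p[170:310,190:370],None,fx=4.2,fy=4.2,interpolation=2)
cv2.imwrite('pics/zs.png',A[:,:,::-1])
A=cv2.resize(t[145:245,300:420],None,fx=5,fy=5,interpolation=2)
B=cv2.resize(t[120:280,170:270],None,fx=3.125,fy=3.125,interpolation=2)
cv2.imwrite('pics/zt.png',A[:,:,::-1]);cv2.imwrite('pics/zk.png',B[:,:,::-1])
for n,u,v in(('f',328,176),('f',385,170),('f',333,221),('f',391,214),('key',234,204),('stand',225,212),('red',222,245),('wt',194,245),('jar',455,213)):print(n,np.round(pt(ct,dt,u,v),4))
for n,u,v in(('f',263,249),('f',324,214),('f',291,187),('f',231,217)):print(n,np.round(pt(c,d,u,v),4))
E
```

```text
f [0.5897 0.0085 0.0963]
f [ 0.6035 -0.1692  0.1049]
f [ 0.4489 -0.0035  0.0989]
f [ 0.4663 -0.183   0.1032]
key [0.5097 0.306  0.08  ]
stand [0.4869 0.3415 0.0465]
red [0.3815 0.3519 0.0441]
wt [0.3837 0.4391 0.0531]
jar [ 0.4661 -0.3899  0.0739]
f [ 0.6106 -0.1708  0.1059]
f [0.5866 0.0078 0.1004]
f [ 0.4468 -0.0031  0.101 ]
f [ 0.4687 -0.1849  0.1024]
```

View pics/zs.png

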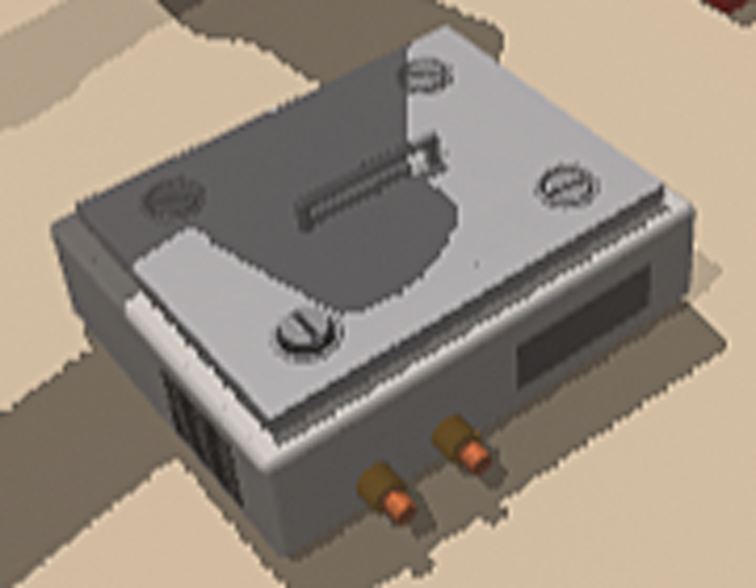

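View pics/zt.png

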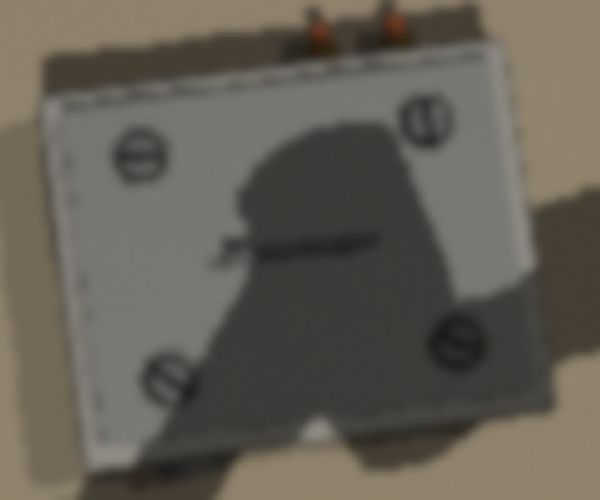

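View pics/zk.png

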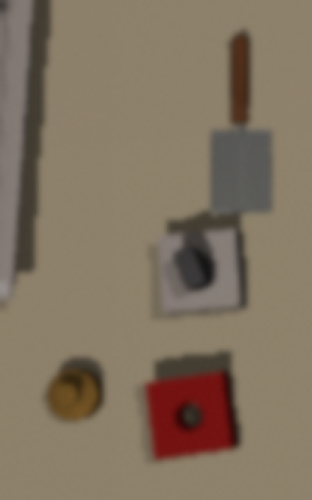

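```bash
python3 - <<'E'
from h import *
for f,(u0,u1,v0,v1) in(('scene0',(375,415,150,200)),('top0',(210,255,185,225))):
    p,d,c=load(f)
    P=np.array([pt(c,d,u,v) for u in range(u0,u1) for v in range(v0,v1) if d[v,u]>0])
    m=(P[:,2]>.09)&(P[:,2]<.102)&(P[:,0]>.44);Q=P[m]
    print(f,m.sum(),Q.mean(0) if m.any() else 0)
    if m.sum()>5:
        (cx,cy),wh,a=cv2.minAreaRect((Q[:,:2]*1000).astype(np.float32));print(cx,cy,wh,a)
    m=(P[:,2]>.041)&(P[:,2]<.048)&(P[:,0]>.42);Q=P[m]
    (cx,cy),wh,a=cv2.minAreaRect((Q[:,:2]*1000).astype(np.float32));print('stand',cx,cy,wh,a)
c=load('wrist0')[2];print(-c['R'].T@c['t'])
E
```

```text
scene0 88 [0.50619373 0.31103026 0.09691676]
504.15911865234375 313.0927429199219 (39.87382888793945, 24.172252655029297) 23.807567596435547
stand 503.2764892578125 314.2466735839844 (82.23308563232422, 84.33834075927734) 3.4225025177001953
top0 90 [0.50599181 0.31551619 0.0963487 ]
506.09844970703125 315.41143798828125 (39.848114013671875, 22.101232528686523) 24.118270874023438
stand 506.0063171386719 316.2909851074219 (80.16459655761719, 80.88619995117188) 4.1586503982543945
[ 0.32175988 -0.48247235  0.3728816 ]
```

carry_out:
  series:
    - {"translation":[-2,-17.4,-51.5]}
    - {"translation":[-2,-17.4,-51.5]}
    - {"translation":[-2,-17.4,-51.5]}
    - {"translation":[-2,-17.4,-51.5]}
    - {"translation":[-2,-17.4,-51.5]}
    - {"translation":[-2,-17.4,-51.5]}
    - {"translation":[-2,-17.4,-51.5]}
    - {"translation":[-2,-17.4,-51.5]}
    - {"translation":[-2,-17.4,-51.5]}
    - {"turn":-0.184}
    - {"turn":-0.184}
    - {"turn":-0.184}

```text
schema error: expected keys translation, turn, jaw
```

carry_out:
  series:
    - {"turn":-0.184}
    - {"turn":-0.184}
    - {"turn":-0.184}
    - {"turn":-0.184}
    - {"turn":-0.184}
    - {"turn":-0.184}
    - {"turn":-0.184}
    - {"turn":-0.184}
    - {"turn":-0.184}
    - {"turn":-0.184}
    - {"turn":-0.184}
    - {"turn":-0.184}

```text
schema error: expected keys translation, turn, jaw
```

```bash
python3 - <<'E'
from h import *
s=st();snap('wrist','w1')
E
```

```text
t 0.15 pos [ 0.2535 -0.5156  0.2306] rot
 [[-5.000e-04  4.410e-01 -8.975e-01]
 [ 1.500e-03 -8.975e-01 -4.411e-01]
 [-1.000e+00 -1.600e-03 -2.000e-04]] F [ 0.13 -0.14 -0.34] M [-0.002 -0.011  0.01 ] w 0.0854 q [-1.224  0.378  0.08   1.274  0.     1.461]
```

View pics/w1.png

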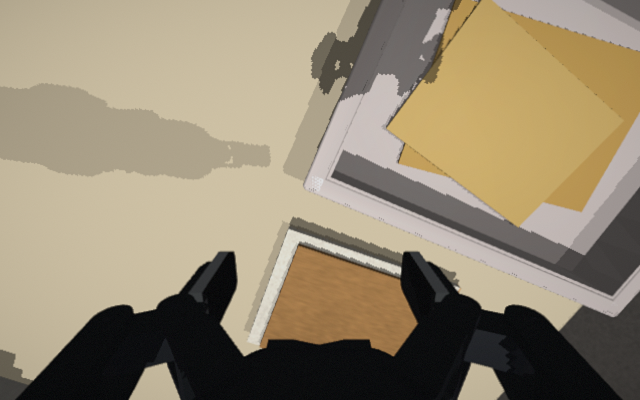

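All three keys are needed in every row.

carry_out:
  series:
    - {"translation":[-2,-17.4,-51.5],"turn":0,"jaw":1}
    - {"translation":[-2,-17.4,-51.5],"turn":0,"jaw":1}
    - {"translation":[-2,-17.4,-51.5],"turn":0,"jaw":1}
    - {"translation":[-2,-17.4,-51.5],"turn":0,"jaw":1}
    - {"translation":[-2,-17.4,-51.5],"turn":0,"jaw":1}
    - {"translation":[-2,-17.4,-51.5],"turn":0,"jaw":1}
    - {"translation":[-2,-17.4,-51.5],"turn":0,"jaw":1}
    - {"translation":[-2,-17.4,-51.5],"turn":0,"jaw":1}
    - {"translation":[-2,-17.4,-51.5],"turn":0,"jaw":1}
    - {"translation":[0,0,0],"turn":-0.184,"jaw":1}
    - {"translation":[0,0,0],"turn":-0.184,"jaw":1}
    - {"translation":[0,0,0],"turn":-0.184,"jaw":1}

```text
t: 1.7
position: [0.6005, -0.1707, 0.2488]
tcp_rot: [1.605, 0.894, -1.606]
wrist_force: [0.1, 0.4, 0.6]
grip_width: 0.0854
```

carry_out:
  series:
    - {"translation":[0,0,0],"turn":-0.184,"jaw":1}
    - {"translation":[0,0,0],"turn":-0.184,"jaw":1}
    - {"translation":[0,0,0],"turn":-0.184,"jaw":1}
    - {"translation":[0,0,0],"turn":-0.184,"jaw":1}
    - {"translation":[0,0,0],"turn":-0.184,"jaw":1}
    - {"translation":[0,0,0],"turn":-0.184,"jaw":1}
    - {"translation":[0,0,0],"turn":-0.184,"jaw":1}
    - {"translation":[0,0,0],"turn":-0.184,"jaw":1}
    - {"translation":[0,0,0],"turn":-0.184,"jaw":1}
    - {"translation":[0,0,0],"turn":-0.184,"jaw":1}
    - {"translation":[0,0,0],"turn":-0.184,"jaw":1}
    - {"translation":[0,0,0],"turn":-0.184,"jaw":1}

```text
t: 3.2
position: [0.6004, -0.171, 0.249]
tcp_rot: [-0.064, 1.57, 0.064]
wrist_force: [0.5, -0.5, -0.2]
grip_width: 0.0854
```

```bash
python3 - <<'E'
from h import *
s=st();snap('wrist','w2')
E
```

```text
t 3.2 pos [ 0.6004 -0.171   0.249 ] rot
 [[-6.000e-04 -8.120e-02  9.967e-01]
 [ 2.000e-04  9.967e-01  8.120e-02]
 [-1.000e+00  2.000e-04 -6.000e-04]] F [ 0.45 -0.48 -0.22] M [ 0.056 -0.05  -0.015] w 0.0854 q [-0.379  0.482  0.287  1.376 -0.    -0.46 ]
```

View pics/w2.png

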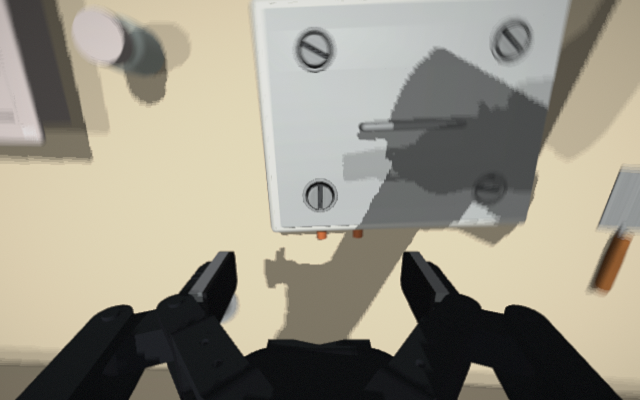

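```bash
python3 - <<'E'
from h import *
p,d,c=load('w2')
A=cv2.resize(p[165:225,280:360],None,fx=9,fy=9,interpolation=cv2.INTER_NEAREST)
cv2.imwrite('pics/w2z.png',A[:,:,::-1])
for u,v in((310,195),(330,195),(320,195),(300,195),(345,180),(315,50),(300,80)):print(u,v,np.round(pt(c,d,u,v),4))
E
```

```text
310 195 [ 0.6067 -0.1798  0.1078]
330 195 [ 0.6048 -0.159   0.1086]
320 195 [ 0.6072 -0.1692  0.1032]
300 195 [ 0.6099 -0.1906  0.1   ]
345 180 [ 0.5895 -0.1442  0.1003]
315 50 [ 0.4685 -0.1854  0.0952]
300 80 [ 0.4961 -0.1975  0.1004]
```

View pics/w2z.png

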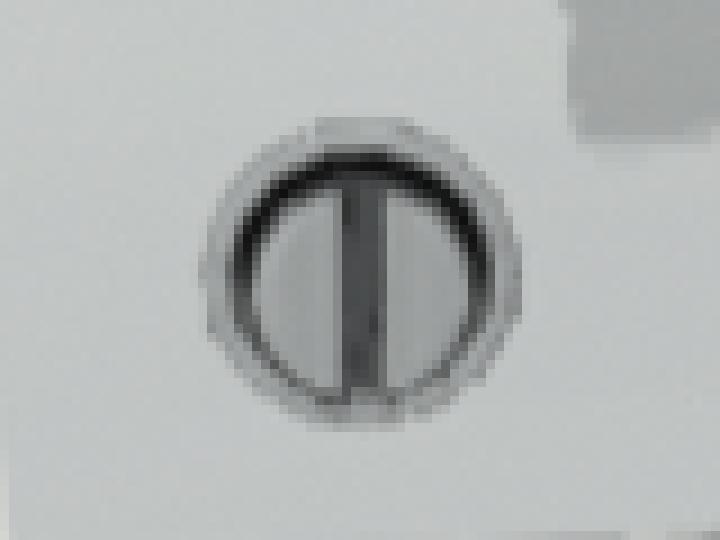

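carry_out:
  series:
    - {"translation":[55,0,0],"turn":0,"jaw":1}
    - {"translation":[0,0,0],"turn":0,"jaw":1}
    - {"translation":[0,0,0],"turn":0,"jaw":1}

```text
t: 3.62
position: [0.6013, -0.1714, 0.1958]
tcp_rot: [-0.059, 1.569, 0.058]
wrist_force: [1.1, -0.8, 0.9]
grip_width: 0.0856
```

```bash
python3 - <<'E'
from h import *
s=st();snap('wrist','w3')
for f in('w2','w3'):
    p,d,c=load(f)
    g=cv2.cvtColor(p,cv2.COLOR_RGB2GRAY)
    u0,v0=map(int,proj(c,np.array([.6065,-.1695,.109])))
    P=[];UV=[]
    for v in range(v0-30,v0+30):
        for u in range(u0-30,u0+30):
            if d[v,u]>0:
                P.append(pt(c,d,u,v));UV.append((u,v))
    P=np.array(P);UV=np.array(UV)
    m=(P[:,2]>.1055)&(np.hypot(P[:,0]-.6065,P[:,1]+.1695)<.02);Q=P[m]
    (a,b),r=cv2.minEnclosingCircle((Q[:,:2]*1000).astype(np.float32))
    print(f,m.sum(),'circle',a,b,r,'z',np.median(Q[:,2]), 'bbox mid',(Q.max(0)+Q.min(0))/2, 'uv mid',(UV[m].max(0)+UV[m].min(0))/2,'z cover',np.median(P[P[:,2]<.102][:,2]))
    # slot line: dark centroid per row within head
    S=[]
    for v in range(v0-6,v0+7):
        row=255-g[v,u0-7:u0+8].astype(float);row-=row.min()+ (row.max()-row.min())*.3;row[row<0]=0
        S.append(((row*np.arange(u0-7,u0+8)).sum()/row.sum(),v))
    W=np.array([plane(c,u,v,.109) for u,v in S]);
    vx,vy,x,y=cv2.fitLine(W[:,:2].astype(np.float32),2,0,.01,.01).ravel()
    print('slot yaw',np.arctan(vy/vx),'pt',x,y, 'y at x=.6065',y+(0.6065-x)*vy/vx)
    A=cv2.resize(p[v0-30:v0+30,u0-40:u0+40],None,fx=9,fy=9,interpolation=cv2.INTER_NEAREST)
    cv2.imwrite('pics/%sz.png'%f,A[:,:,::-1]);print(u0,v0)
E
```

```text
t 3.625 pos [ 0.6013 -0.1714  0.1958] rot
 [[ 1.500e-03 -7.410e-02  9.972e-01]
 [-7.000e-04  9.972e-01  7.410e-02]
 [-1.000e+00 -8.000e-04  1.400e-03]] F [ 1.08 -0.83  0.94] M [-0.046 -0.032  0.047] w 0.0856 q [-0.379  0.491  0.164  1.243 -0.    -0.453]
w2 376 circle 607.9517822265625 -169.7370147705078 13.11278247833252 z 0.1085124749012017 bbox mid [ 0.60773491 -0.16963088  0.10832526] uv mid [319.5 196.5] z cover 0.09959804361696811
slot yaw 0.098774575 pt 0.60559016 -0.16954991 y at x=.6065 -0.16945975
319 195
w3 518 circle 607.92919921875 -169.67893981933594 13.152563095092773 z 0.10853386348869618 bbox mid [ 0.60773138 -0.16962391  0.10801654] uv mid [320.5 212.5] z cover 0.09967895723917503
slot yaw 0.08498938 pt 0.60579234 -0.16988823 y at x=.6065 -0.16982794
320 211
```

View pics/w3z.png

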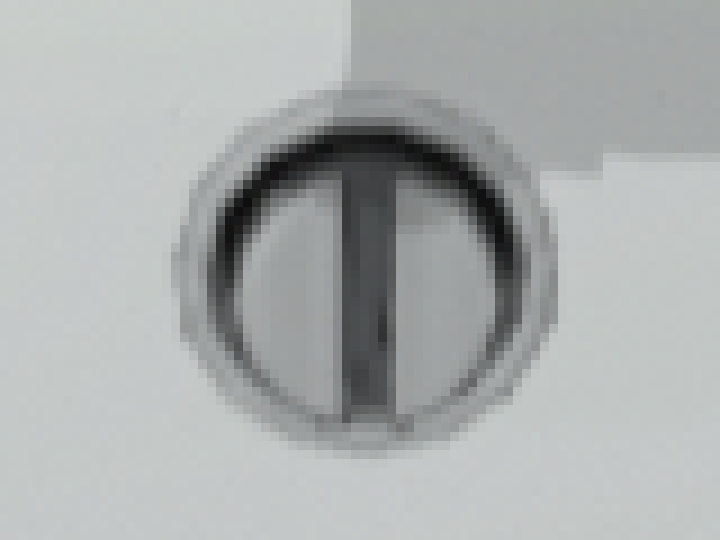

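carry_out:
  series:
    - {"translation":[-50,0,0],"turn":0,"jaw":1}
    - {"translation":[0,54.7,-6.3],"turn":0,"jaw":1}
    - {"translation":[0,54.7,-6.3],"turn":0,"jaw":1}
    - {"translation":[0,54.7,-6.3],"turn":0,"jaw":1}
    - {"translation":[0,54.7,-6.3],"turn":0,"jaw":1}
    - {"translation":[0,54.7,-6.3],"turn":0,"jaw":1}
    - {"translation":[0,54.7,-6.3],"turn":0,"jaw":1}
    - {"translation":[0,54.7,-6.3],"turn":0,"jaw":1}
    - {"translation":[0,54.7,-6.3],"turn":0,"jaw":1}
    - {"translation":[0,54.7,-6.3],"turn":0,"jaw":1}
    - {"translation":[20,0,0],"turn":-0.17,"jaw":1}
    - {"translation":[20,0,0],"turn":-0.17,"jaw":1}

```text
t: 5.18
position: [0.5093, 0.318, 0.2075]
tcp_rot: [-0.33, 1.538, 0.332]
wrist_force: [0.0, -0.2, -1.1]
grip_width: 0.0852
```

```bash
python3 - <<'E'
from h import *
s=st();p,d,c=snap('wrist','w4')
st()
P=[];UV=[]
for v in range(0,300):
    for u in range(200,440):
        if d[v,u]>0: P.append(pt(c,d,u,v));UV.append((u,v))
P=np.array(P);UV=np.array(UV)
near=np.hypot(P[:,0]-.505,P[:,1]-.315)
for n,lo,hi,r in(('top',.092,.105,.04),('stand',.041,.0475,.065)):
    m=(P[:,2]>lo)&(P[:,2]<hi)&(near<r);Q=P[m]
    print(n,m.sum(),np.median(Q[:,2]),cv2.minAreaRect((Q[:,:2]*1000).astype(np.float32)),UV[m].min(0),UV[m].max(0))
E
```

```text
t 5.175 pos [0.5093 0.318  0.2075] rot
 [[ 0.0069 -0.4098  0.9122]
 [ 0.0031  0.9122  0.4098]
 [-1.      0.      0.0076]] F [ 0.02 -0.2  -1.08] M [-0.02   0.018  0.015] w 0.0852 q [ 0.453  0.43   0.098  1.232 -0.     0.03 ]
t 5.225 pos [0.5079 0.3168 0.2043] rot
 [[ 2.300e-03 -4.121e-01  9.111e-01]
 [ 1.000e-03  9.111e-01  4.121e-01]
 [-1.000e+00 -1.000e-04  2.500e-03]] F [-1.46 -0.89 -3.16] M [ 0.007  0.035 -0.038] w 0.0856 q [ 0.452  0.432  0.093  1.23  -0.     0.027]
top 950 0.09638286829371875 ((504.9151306152344, 314.8152160644531), (39.985496520996094, 21.976716995239258), 21.472959518432617) [306 170] [330 211]
stand 3847 0.0445860393770639 ((505.0926513671875, 314.8260498046875), (80.42981719970703, 80.1697006225586), 3.789001226425171) [273 132] [365 222]
```

View pics/w4.png

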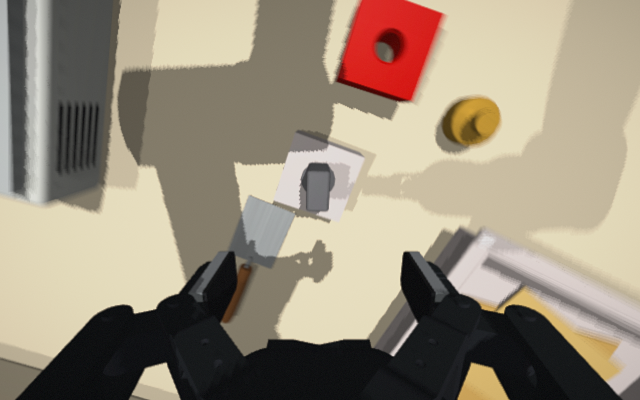

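carry_out:
  series:
    - {"translation":[15,0,0],"turn":0,"jaw":1}
    - {"translation":[0,0,0],"turn":0,"jaw":1}
    - {"translation":[0,0,0],"turn":0,"jaw":1}
    - {"translation":[0,0,0],"turn":0,"jaw":1}

```text
t: 5.72
position: [0.5076, 0.3156, 0.1901]
tcp_rot: [-0.325, 1.545, 0.325]
wrist_force: [-0.6, 0.9, -0.2]
grip_width: 0.0858
```

```bash
cat > mk.py <<'E'
from h import *
def key(f):
    p,d,c=load(f);P=[];UV=[]
    for v in range(0,300):
        for u in range(200,440):
            if d[v,u]>0: P.append(pt(c,d,u,v));UV.append((u,v))
    P=np.array(P);UV=np.array(UV)
    near=np.hypot(P[:,0]-.505,P[:,1]-.315)
    for n,lo,hi,r in(('top',.092,.105,.04),('stand',.041,.0475,.065)):
        m=(P[:,2]>lo)&(P[:,2]<hi)&(near<r);Q=P[m]
        print(n,m.sum(),np.median(Q[:,2]),cv2.minAreaRect((Q[:,:2]*1000).astype(np.float32)),UV[m].min(0),UV[m].max(0))
E
python3 - <<'E'
from mk import *
s=st();snap('wrist','w5');key('w5')
p,d,c=load('w5');p4,d4,c4=load('w4')
A=cv2.resize(p[100:240,240:400],None,fx=5,fy=4.2,interpolation=cv2.INTER_NEAREST);cv2.imwrite('pics/w5z.png',A[:,:,::-1])
E
```

```text
t 5.725 pos [0.5076 0.3156 0.1901] rot
 [[ 1.300e-03 -4.026e-01  9.154e-01]
 [ 6.000e-04  9.154e-01  4.026e-01]
 [-1.000e+00 -0.000e+00  1.500e-03]] F [-0.64  0.87 -0.2 ] M [ 0.01  -0.007 -0.038] w 0.0858 q [ 0.45   0.435  0.062  1.196 -0.     0.036]
top 1064 0.09636333027344142 ((504.7721862792969, 314.7688293457031), (39.83988571166992, 21.932435989379883), 21.692928314208984) [307 177] [332 221]
stand 4206 0.04461432565908602 ((505.1098327636719, 314.91455078125), (80.5582504272461, 80.14046478271484), 3.6703433990478516) [272 137] [368 230]
```

View pics/w5z.png

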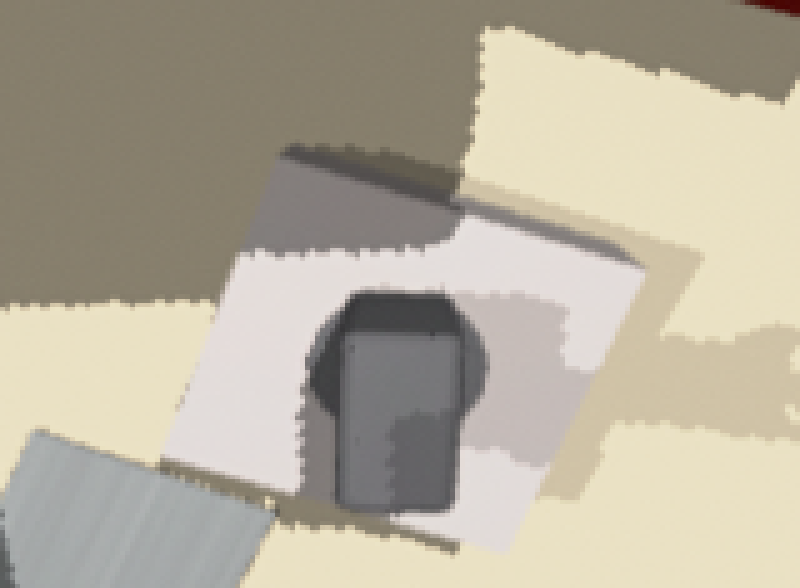

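carry_out:
  force: 80
  series:
    - {"translation":[40,0.4,-2.9],"turn":0.035,"jaw":1}
    - {"translation":[40,0,0],"turn":0,"jaw":1}
    - {"translation":[30,0,0],"turn":0,"jaw":1}
    - {"translation":[15,0,0],"turn":0,"jaw":1}
    - {"translation":[9,0,0],"turn":0,"jaw":1}
    - {"translation":[0,0,0],"turn":0,"jaw":1}

```text
t: 6.52
position: [0.5045, 0.3149, 0.0556]
tcp_rot: [-0.298, 1.55, 0.298]
wrist_force: [0.4, -1.0, -0.4]
grip_width: 0.0851
```

```bash
python3 - <<'E'
from h import *
s=st();snap('wrist','w6');
E
```

```text
t 6.525 pos [0.5045 0.3149 0.0556] rot
 [[ 4.000e-04 -3.710e-01  9.286e-01]
 [ 1.000e-04  9.286e-01  3.710e-01]
 [-1.000e+00 -1.000e-04  4.000e-04]] F [ 0.37 -0.96 -0.45] M [ 0.003 -0.039 -0.007] w 0.0851 q [ 0.451  0.522 -0.164  0.884 -0.     0.071]
```

View pics/w6.png

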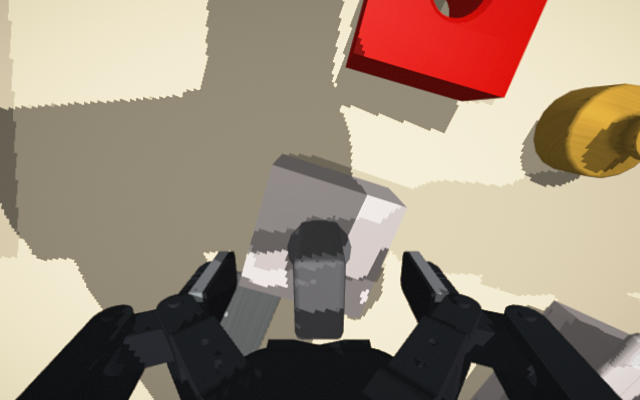

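carry_out:
  force: 80
  series:
    - {"translation":[0,0,0],"turn":0,"jaw":0.4}
    - {"translation":[0,0,0],"turn":0,"jaw":0.3}
    - {"translation":[0,0,0],"turn":0,"jaw":0.2}
    - {"translation":[0,0,0],"turn":0,"jaw":0}
    - {"translation":[0,0,0],"turn":0,"jaw":0}
    - {"translation":[0,0,0],"turn":0,"jaw":0}

```text
t: 7.32
position: [0.5045, 0.3149, 0.0557]
tcp_rot: [-0.298, 1.549, 0.298]
wrist_force: [-0.3, -0.8, 3.4]
grip_width: 0.0211
```

```bash
python3 - <<'E'
from h import *
s=st()
E
```

```text
t 7.325 pos [0.5045 0.3149 0.0557] rot
 [[ 8.000e-04 -3.711e-01  9.286e-01]
 [ 3.000e-04  9.286e-01  3.711e-01]
 [-1.000e+00 -0.000e+00  8.000e-04]] F [-0.29 -0.76  3.42] M [-0.03   0.031 -0.049] w 0.0211 q [ 0.451  0.522 -0.165  0.884 -0.     0.071]
```

```bash
python3 - <<'E'
from mk import *
s=st();snap('wrist','w7');key('w7')
E
```

```text
t 7.325 pos [0.5045 0.3149 0.0557] rot
 [[ 8.000e-04 -3.711e-01  9.286e-01]
 [ 3.000e-04  9.286e-01  3.711e-01]
 [-1.000e+00 -0.000e+00  8.000e-04]] F [-0.29 -0.76  3.42] M [-0.03   0.031 -0.049] w 0.0211 q [ 0.451  0.522 -0.165  0.884 -0.     0.071]
top 3927 0.0967913208217704 ((496.1317138671875, 311.285888671875), (21.527477264404297, 75.93384552001953), 22.437679290771484) [221 255] [417 299]
stand 9090 0.04466737906598879 ((505.4912414550781, 315.27117919921875), (80.99650573730469, 80.49800872802734), 3.7771389484405518) [239 163] [406 288]
```

carry_out:
  series:
    - {"translation":[-10,0,0],"turn":0,"jaw":0}
    - {"translation":[-30,0,0],"turn":0,"jaw":0}
    - {"translation":[-50,0,0],"turn":0,"jaw":0}
    - {"translation":[-50,0,0],"turn":0,"jaw":0}
    - {"translation":[-55,0,0],"turn":0,"jaw":0}
    - {"translation":[0,0,0],"turn":0,"jaw":0}
    - {"translation":[0,0,0],"turn":0,"jaw":0}

```text
t: 8.25
position: [0.5039, 0.3146, 0.2498]
tcp_rot: [-0.299, 1.551, 0.298]
wrist_force: [-0.6, 0.3, -2.4]
grip_width: 0.0213
```

```bash
python3 - <<'E'
from h import *
s=st();snap('wrist','w8');snap('scene','s8')
E
```

```text
t 8.25 pos [0.5039 0.3146 0.2498] rot
 [[-7.000e-04 -3.711e-01  9.286e-01]
 [-5.000e-04  9.286e-01  3.711e-01]
 [-1.000e+00 -2.000e-04 -8.000e-04]] F [-0.58  0.26 -2.42] M [-0.004  0.06   0.026] w 0.0213 q [ 0.451  0.416  0.186  1.342 -0.     0.071]
```

View pics/w8.png

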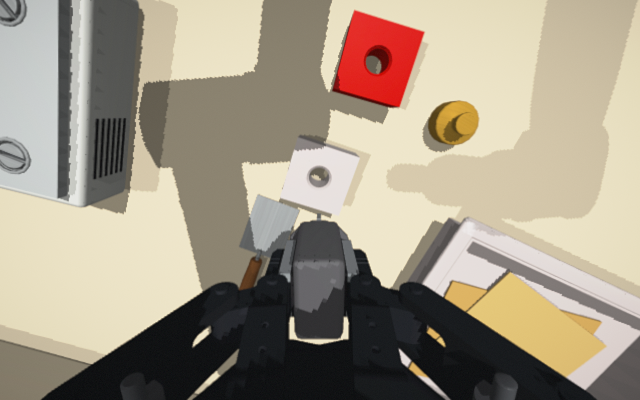

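View pics/s8.png

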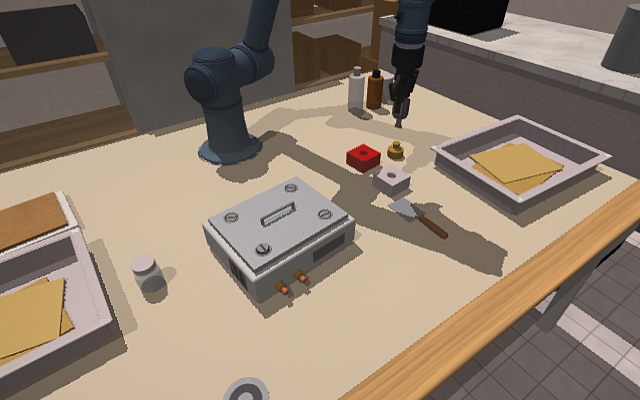

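```bash
python3 - <<'E'
from h import *
p,d,c=load('w8')
T=np.array([.5039,.3146,.2498]);R=np.array([[0,-.3711,.9286],[0,.9286,.3711],[-1,0,0]])
for dz in(-10,0,10): print(dz,proj(c,T+R@np.array([.0447,0,dz/1000])))
for dz in(-20,0,20):
  for dy in(-11,11): print('top',dz,dy,proj(c,T+R@np.array([.0447-.086,dy/1000,dz/1000])))
A=cv2.resize(p[200:350,240:400],None,fx=5,fy=4,interpolation=cv2.INTER_NEAREST);A=cv2.convertScaleAbs(A,alpha=2);cv2.imwrite('pics/w8z.png',A[:,:,::-1])
E
```

```text
-10 (np.float64(318.96969962038077), np.float64(211.59860589957614))
0 (np.float64(318.9673047648844), np.float64(224.84456536021412))
10 (np.float64(318.96500234963185), np.float64(237.71072150284098))
top -20 -11 (np.float64(291.76052214293355), np.float64(259.13481965558765))
top -20 11 (np.float64(346.68480275807264), np.float64(259.1350041935533))
top 0 -11 (np.float64(293.0798838120792), np.float64(301.67356508388286))
top 0 11 (np.float64(345.32507512557066), np.float64(301.68043280062045))
top 20 -11 (np.float64(294.26690570623174), np.float64(340.31128069921647))
top 20 11 (np.float64(344.1020723501367), np.float64(340.32361768903445))
```

View pics/w8z.png

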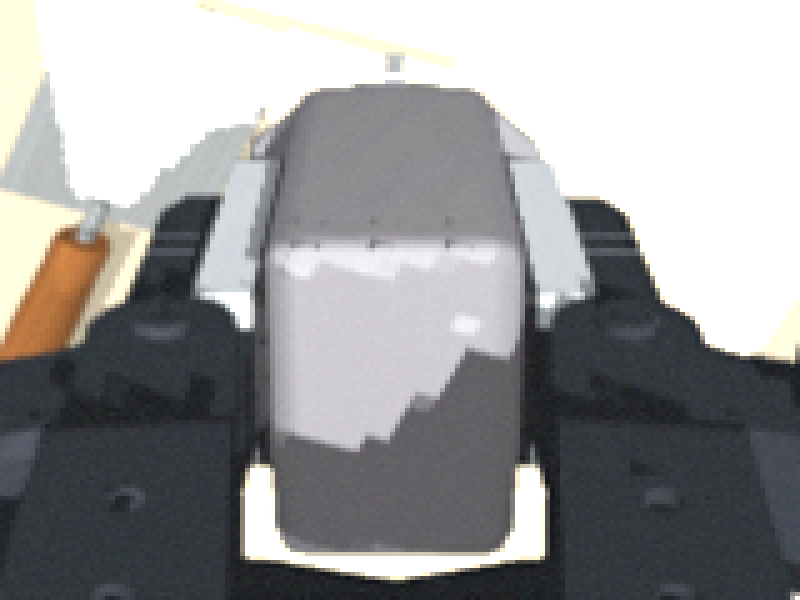

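carry_out:
  series:
    - {"translation":[0,-54.2,-9.3],"turn":0,"jaw":0}
    - {"translation":[0,-54.2,-9.3],"turn":0,"jaw":0}
    - {"translation":[0,-54.2,-9.3],"turn":0,"jaw":0}
    - {"translation":[0,-54.2,-9.3],"turn":0,"jaw":0}
    - {"translation":[0,-54.2,-9.3],"turn":0,"jaw":0}
    - {"translation":[0,-54.2,-9.3],"turn":0,"jaw":0}
    - {"translation":[0,-54.2,-9.3],"turn":0,"jaw":0}
    - {"translation":[0,-54.2,-9.3],"turn":0,"jaw":0}
    - {"translation":[0,-54.2,-9.3],"turn":0,"jaw":0}
    - {"translation":[20,0,0],"turn":0.145,"jaw":0}
    - {"translation":[20,0,0],"turn":0.145,"jaw":0}
    - {"translation":[0,0,0],"turn":0,"jaw":0}

```text
t: 9.85
position: [0.605, -0.1686, 0.2065]
tcp_rot: [-0.069, 1.577, 0.074]
wrist_force: [-1.3, 1.2, -1.0]
grip_width: 0.0208
```

carry_out:
  series:
    - {"translation":[25,0,0],"turn":0,"jaw":0}
    - {"translation":[15,0,0],"turn":0,"jaw":0}
    - {"translation":[0,0,0],"turn":0,"jaw":0}
    - {"translation":[0,0,0],"turn":0,"jaw":0}
    - {"translation":[0,0,0],"turn":0,"jaw":0}

```text
t: 10.48
position: [0.6082, -0.1695, 0.1714]
tcp_rot: [-0.072, 1.568, 0.07]
wrist_force: [-0.3, -0.1, -0.3]
grip_width: 0.0208
```

```bash
cat > look.py <<'E'
from h import *
import sys
s=st();p,d,c=snap('wrist',sys.argv[1])
A=cv2.resize(p[190:250,280:360],None,fx=10,fy=10,interpolation=cv2.INTER_NEAREST);A=cv2.convertScaleAbs(A,alpha=1.2);cv2.imwrite('pics/%sz.png'%sys.argv[1],A[:,:,::-1])
E
python3 look.py w9
```

```text
t 10.475 pos [ 0.6082 -0.1695  0.1714] rot
 [[ 1.800e-03 -9.050e-02  9.959e-01]
 [-8.000e-04  9.959e-01  9.050e-02]
 [-1.000e+00 -9.000e-04  1.700e-03]] F [-0.31 -0.11 -0.34] M [-0.016  0.029 -0.042] w 0.0208 q [-0.372  0.512  0.135  1.192 -0.    -0.463]
```

View pics/w9z.png

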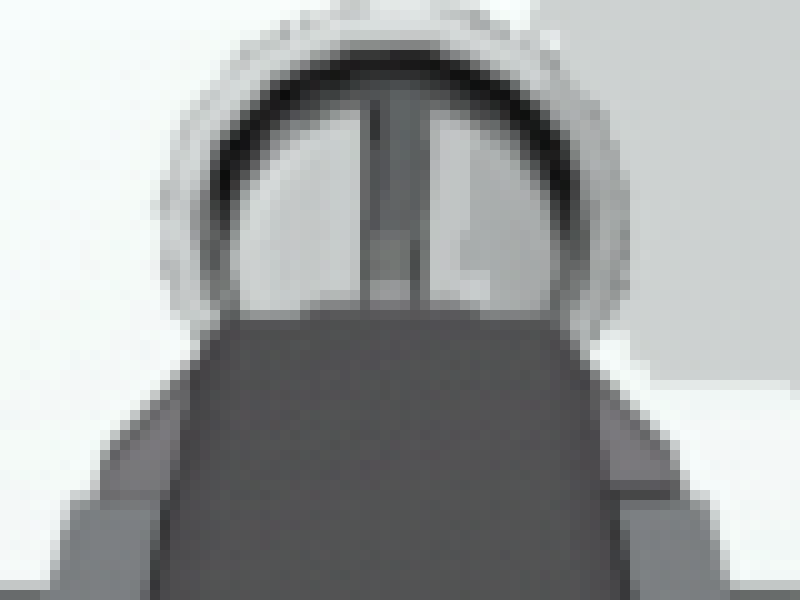

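carry_out:
  series:
    - {"translation":[10,0.3,0],"turn":0,"jaw":0}
    - {"translation":[5,0,0],"turn":0,"jaw":0}
    - {"translation":[0,0,0],"turn":0,"jaw":0}
    - {"translation":[0,0,0],"turn":0,"jaw":0}

```text
t: 11.02
position: [0.6074, -0.169, 0.1552]
tcp_rot: [-0.071, 1.57, 0.071]
wrist_force: [-0.2, -0.1, -1.0]
grip_width: 0.0212
```

```bash
python3 look.py w10
```

```text
t 11.025 pos [ 0.6074 -0.169   0.1552] rot
 [[-1.000e-04 -9.010e-02  9.959e-01]
 [-0.000e+00  9.959e-01  9.010e-02]
 [-1.000e+00 -0.000e+00 -1.000e-04]] F [-0.23 -0.07 -0.97] M [ 0.04  -0.016  0.004] w 0.0212 q [-0.372  0.519  0.104  1.156 -0.    -0.462]
```

View pics/w10z.png

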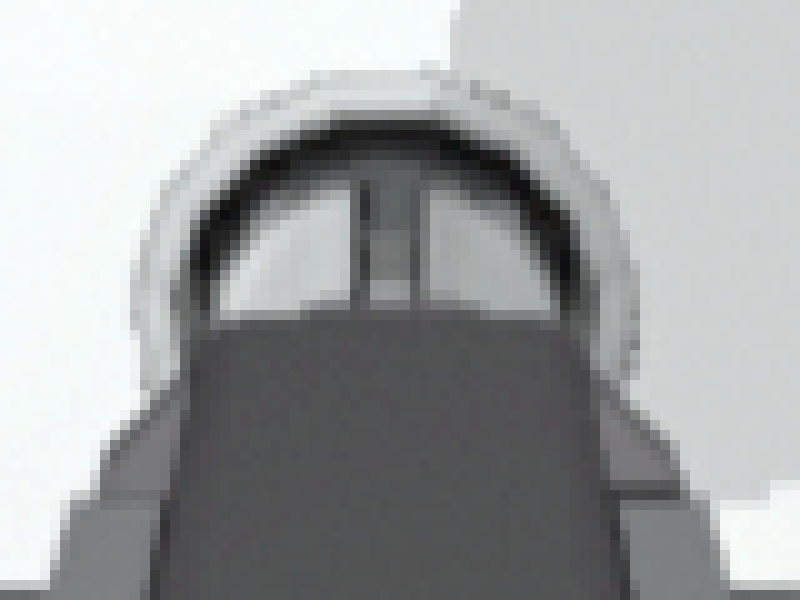

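carry_out:
  series:
    - {"translation":[2,0,0],"turn":0,"jaw":0}
    - {"translation":[1,0,0],"turn":0,"jaw":0}
    - {"translation":[0,0,0],"turn":0,"jaw":0}

```text
t: 11.45
position: [0.6074, -0.169, 0.1522]
tcp_rot: [-0.071, 1.57, 0.071]
wrist_force: [0.0, -0.1, -0.9]
grip_width: 0.0212
```

carry_out:
  series:
    - {"translation":[1,0,0],"turn":0,"jaw":0}
    - {"translation":[1,0,0],"turn":0,"jaw":0}
    - {"translation":[0,0,0],"turn":0,"jaw":0}

```text
t: 11.82
position: [0.6074, -0.169, 0.1502]
tcp_rot: [-0.071, 1.57, 0.071]
wrist_force: [0.2, -0.4, -2.1]
grip_width: 0.0212
```

carry_out:
  series:
    - {"translation":[1,0,0],"turn":0,"jaw":0}
    - {"translation":[0,0,0],"turn":0,"jaw":0}

```text
t: 12.08
position: [0.6074, -0.169, 0.1492]
tcp_rot: [-0.071, 1.57, 0.071]
wrist_force: [0.2, 0.6, -1.4]
grip_width: 0.0209
```

```bash
python3 look.py w11
```

```text
t 12.075 pos [ 0.6074 -0.169   0.1492] rot
 [[-1.000e-04 -9.010e-02  9.959e-01]
 [-0.000e+00  9.959e-01  9.010e-02]
 [-1.000e+00 -0.000e+00 -1.000e-04]] F [ 0.18  0.57 -1.37] M [-0.009  0.022 -0.02 ] w 0.0209 q [-0.372  0.522  0.093  1.142 -0.    -0.462]
```

View pics/w11z.png

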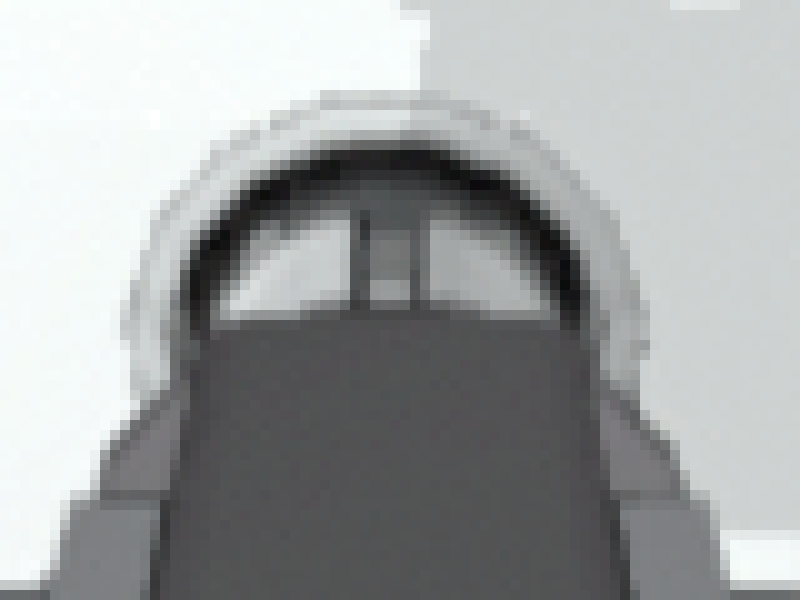

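carry_out:
  series:
    - {"translation":[0.7,0,0],"turn":0,"jaw":0}
    - {"translation":[0,0,0],"turn":0,"jaw":0}

```text
t: 12.38
position: [0.6076, -0.169, 0.1487]
tcp_rot: [-0.071, 1.569, 0.071]
wrist_force: [0.7, 1.0, -0.7]
grip_width: 0.0208
```

carry_out:
  series:
    - {"translation":[0.7,0,0],"turn":0,"jaw":0}
    - {"translation":[0,0,0],"turn":0,"jaw":0}

```text
t: 12.62
position: [0.6076, -0.169, 0.1484]
tcp_rot: [-0.071, 1.569, 0.071]
wrist_force: [-0.6, 0.4, 3.2]
grip_width: 0.0211
```

carry_out:
  series:
    - {"translation":[1,0,0],"turn":0,"jaw":0}
    - {"translation":[0,0,0],"turn":0,"jaw":0}

```text
t: 12.88
position: [0.6076, -0.169, 0.1472]
tcp_rot: [-0.071, 1.569, 0.071]
wrist_force: [-1.2, 0.1, 3.4]
grip_width: 0.0211
```

carry_out:
  series:
    - {"translation":[0.7,0,0],"turn":0,"jaw":0}
    - {"translation":[0,0,0],"turn":0,"jaw":0}

```text
t: 13.12
position: [0.6077, -0.1691, 0.1471]
tcp_rot: [-0.071, 1.569, 0.07]
wrist_force: [-2.5, -0.2, 6.0]
grip_width: 0.0209
```

carry_out:
  series:
    - {"translation":[0.5,0,0],"turn":0,"jaw":0}
    - {"translation":[0,0,0],"turn":0,"jaw":0}

```text
t: 13.38
position: [0.6077, -0.169, 0.147]
tcp_rot: [-0.071, 1.568, 0.07]
wrist_force: [-3.5, 0.5, 8.8]
grip_width: 0.0212
```

carry_out:
  series:
    - {"translation":[0,0,0],"turn":0.07,"jaw":0}
    - {"translation":[0,0,0],"turn":0.07,"jaw":0}
    - {"translation":[0,0,0],"turn":0,"jaw":0}

```text
t: 13.75
position: [0.6083, -0.1692, 0.1471]
tcp_rot: [0.039, 1.568, -0.04]
wrist_force: [-1.6, 1.9, 8.4]
grip_width: 0.0213
```

```bash
python3 -c "
from h import *
st()"
```

```text
t 13.75 pos [ 0.6083 -0.1692  0.1471] rot
 [[ 2.300e-03  5.000e-02  9.987e-01]
 [-7.000e-04  9.987e-01 -5.000e-02]
 [-1.000e+00 -6.000e-04  2.400e-03]] F [-1.58  1.88  8.45] M [0.161 0.378 0.041] w 0.0213 q [-0.372  0.523  0.089  1.134  0.    -0.322]
```

carry_out:
  series:
    - {"translation":[0,0,0],"turn":0.07,"jaw":0}
    - {"translation":[0,0,0],"turn":0,"jaw":0}

```text
t: 14.0
position: [0.6083, -0.1692, 0.1471]
tcp_rot: [0.094, 1.566, -0.095]
wrist_force: [-1.8, 1.3, 8.0]
grip_width: 0.021
```

```bash
python3 -c "
from h import *
st()"
```

```text
t 14.0 pos [ 0.6083 -0.1692  0.1471] rot
 [[ 2.300e-03  1.198e-01  9.928e-01]
 [-8.000e-04  9.928e-01 -1.198e-01]
 [-1.000e+00 -5.000e-04  2.400e-03]] F [-1.83  1.29  8.  ] M [0.303 0.422 0.065] w 0.021 q [-0.372  0.523  0.089  1.134  0.    -0.252]
```

carry_out:
  series:
    - {"translation":[0,0,0],"turn":0.07,"jaw":0}
    - {"translation":[0,0,0],"turn":0,"jaw":0}

```text
t: 14.25
position: [0.6083, -0.1692, 0.147]
tcp_rot: [0.149, 1.563, -0.15]
wrist_force: [-1.1, 0.9, 7.9]
grip_width: 0.0211
```

carry_out:
  series:
    - {"translation":[0,0,0],"turn":0.07,"jaw":0}
    - {"translation":[0,0,0],"turn":0,"jaw":0}

```text
t: 14.5
position: [0.6083, -0.1691, 0.147]
tcp_rot: [0.204, 1.559, -0.204]
wrist_force: [-0.2, 1.4, 7.9]
grip_width: 0.0211
```

```bash
python3 -c "
from h import *
st()"
```

```text
t 14.5 pos [ 0.6083 -0.1691  0.147 ] rot
 [[ 2.300e-03  2.571e-01  9.664e-01]
 [-7.000e-04  9.664e-01 -2.571e-01]
 [-1.000e+00 -0.000e+00  2.400e-03]] F [-0.19  1.38  7.86] M [ 0.187  0.343 -0.015] w 0.0211 q [-0.372  0.523  0.088  1.134  0.    -0.112]
```

carry_out:
  series:
    - {"translation":[0,0,0],"turn":0.07,"jaw":0}
    - {"translation":[0,0,0],"turn":0,"jaw":0}

```text
t: 14.75
position: [0.6083, -0.1691, 0.1469]
tcp_rot: [0.259, 1.553, -0.259]
wrist_force: [-1.4, 0.8, 7.1]
grip_width: 0.0213
```

carry_out:
  series:
    - {"translation":[0,0,0],"turn":0.07,"jaw":0}
    - {"translation":[0,0,0],"turn":0,"jaw":0}

```text
t: 15.0
position: [0.6083, -0.1691, 0.1467]
tcp_rot: [0.314, 1.546, -0.314]
wrist_force: [-0.8, 0.3, 5.1]
grip_width: 0.0209
```

```bash
python3 look.py w12
```

```text
t 15.0 pos [ 0.6083 -0.1691  0.1467] rot
 [[ 2.100e-03  3.895e-01  9.210e-01]
 [-5.000e-04  9.210e-01 -3.895e-01]
 [-1.000e+00  3.000e-04  2.100e-03]] F [-0.84  0.29  5.14] M [ 0.225  0.149 -0.028] w 0.0209 q [-0.372  0.523  0.088  1.134  0.     0.028]
```

View pics/w12z.png

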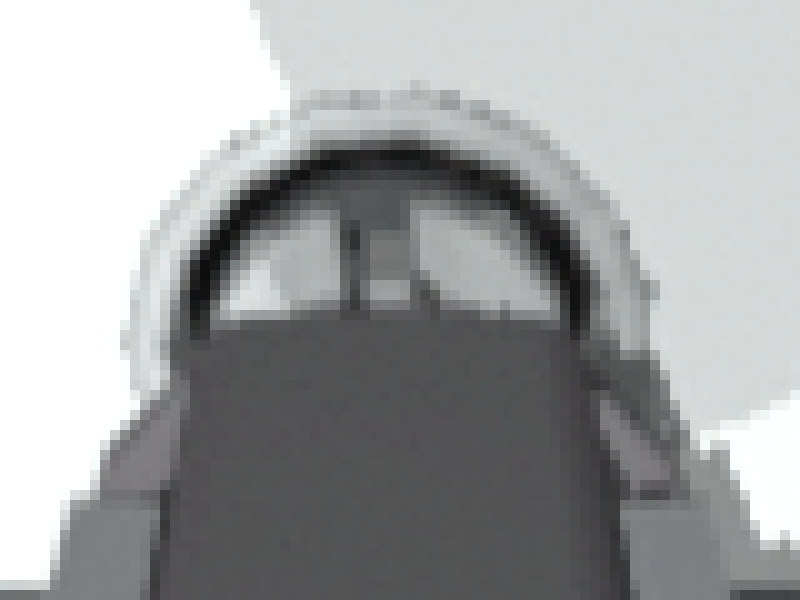

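carry_out:
  series:
    - {"translation":[0,0,0],"turn":0,"jaw":0}

```text
t: 15.18
position: [0.6083, -0.1691, 0.1466]
tcp_rot: [0.313, 1.546, -0.314]
wrist_force: [-0.2, 1.2, 5.7]
grip_width: 0.0211
```

carry_out:
  series:
    - {"translation":[0,0,0],"turn":0.03,"jaw":0}
    - {"translation":[0,0,0],"turn":0,"jaw":0}

```text
t: 15.42
position: [0.6082, -0.1691, 0.1464]
tcp_rot: [0.337, 1.542, -0.337]
wrist_force: [1.0, 0.5, 3.2]
grip_width: 0.0208
```

carry_out:
  series:
    - {"translation":[1,0,0],"turn":0,"jaw":0}
    - {"translation":[0,0,0],"turn":0,"jaw":0}

```text
t: 15.68
position: [0.6083, -0.1691, 0.1452]
tcp_rot: [0.337, 1.543, -0.337]
wrist_force: [0.3, 0.8, 6.2]
grip_width: 0.0215
```

```bash
python3 -c "
from h import *
st()"
```

```text
t 15.675 pos [ 0.6083 -0.1691  0.1452] rot
 [[ 1.800e-03  4.165e-01  9.091e-01]
 [-4.000e-04  9.091e-01 -4.165e-01]
 [-1.000e+00  4.000e-04  1.800e-03]] F [0.31 0.82 6.24] M [ 0.187 -0.021 -0.005] w 0.0215 q [-0.372  0.524  0.086  1.131  0.     0.058]
```

carry_out:
  series:
    - {"translation":[1,0,0],"turn":0,"jaw":0}
    - {"translation":[0,0,0],"turn":0,"jaw":0}

```text
t: 15.92
position: [0.6083, -0.1691, 0.1444]
tcp_rot: [0.337, 1.542, -0.337]
wrist_force: [0.6, 0.7, 6.5]
grip_width: 0.0209
```

carry_out:
  series:
    - {"translation":[1,0,0],"turn":0,"jaw":0}
    - {"translation":[0,0,0],"turn":0,"jaw":0}

```text
t: 16.18
position: [0.6083, -0.1691, 0.1435]
tcp_rot: [0.337, 1.542, -0.337]
wrist_force: [-1.3, 1.2, 6.0]
grip_width: 0.0213
```

carry_out:
  series:
    - {"translation":[1,0,0],"turn":0,"jaw":0}
    - {"translation":[1,0,0],"turn":0,"jaw":0}
    - {"translation":[0,0,0],"turn":0,"jaw":0}

```text
t: 16.55
position: [0.6083, -0.1691, 0.1417]
tcp_rot: [0.337, 1.542, -0.337]
wrist_force: [-0.4, 0.1, 7.6]
grip_width: 0.0211
```

carry_out:
  series:
    - {"translation":[1,0,0],"turn":0,"jaw":0}
    - {"translation":[0.5,0,0],"turn":0,"jaw":0}
    - {"translation":[0,0,0],"turn":0,"jaw":0}

```text
t: 16.92
position: [0.6083, -0.1691, 0.1404]
tcp_rot: [0.337, 1.542, -0.337]
wrist_force: [-2.1, 1.1, 9.4]
grip_width: 0.0211
```

carry_out:
  series:
    - {"translation":[0.7,0,0],"turn":0,"jaw":0}
    - {"translation":[0,0,0],"turn":0,"jaw":0}

```text
t: 17.18
position: [0.6083, -0.1691, 0.1398]
tcp_rot: [0.337, 1.542, -0.337]
wrist_force: [-1.2, 0.4, 8.5]
grip_width: 0.0213
```

carry_out:
  series:
    - {"translation":[0.7,0,0],"turn":0,"jaw":0}
    - {"translation":[0,0,0],"turn":0,"jaw":0}

```text
t: 17.42
position: [0.6083, -0.1691, 0.1392]
tcp_rot: [0.337, 1.542, -0.337]
wrist_force: [-1.0, 0.2, 9.5]
grip_width: 0.0212
```

carry_out:
  series:
    - {"translation":[0.7,0,0],"turn":0,"jaw":0}
    - {"translation":[0,0,0],"turn":0,"jaw":0}

```text
t: 17.68
position: [0.6083, -0.1691, 0.1386]
tcp_rot: [0.337, 1.542, -0.337]
wrist_force: [-0.2, 1.4, 8.6]
grip_width: 0.021
```

carry_out:
  series:
    - {"translation":[0.5,0,0],"turn":0,"jaw":0}
    - {"translation":[0,0,0],"turn":0,"jaw":0}

```text
t: 17.92
position: [0.6083, -0.1692, 0.1382]
tcp_rot: [0.337, 1.542, -0.337]
wrist_force: [-1.1, 1.4, 10.0]
grip_width: 0.0212
```

carry_out:
  series:
    - {"translation":[0.5,0,0],"turn":0,"jaw":0}
    - {"translation":[0,0,0],"turn":0,"jaw":0}

```text
t: 18.18
position: [0.6083, -0.1691, 0.1377]
tcp_rot: [0.337, 1.542, -0.337]
wrist_force: [-1.8, 1.3, 10.2]
grip_width: 0.0211
```

carry_out:
  series:
    - {"translation":[0.5,0,0],"turn":0,"jaw":0}
    - {"translation":[0,0,0],"turn":0,"jaw":0}

```text
t: 18.42
position: [0.6083, -0.1692, 0.1374]
tcp_rot: [0.337, 1.542, -0.337]
wrist_force: [-1.9, 1.6, 11.2]
grip_width: 0.0211
```

carry_out:
  series:
    - {"translation":[0.5,0,0],"turn":0,"jaw":0}
    - {"translation":[0,0,0],"turn":0,"jaw":0}

```text
t: 18.68
position: [0.6084, -0.1691, 0.1373]
tcp_rot: [0.336, 1.541, -0.337]
wrist_force: [-3.0, 1.5, 12.1]
grip_width: 0.0207
```

carry_out:
  series:
    - {"translation":[-0.7,0,0],"turn":0,"jaw":0}
    - {"translation":[0,0,0],"turn":0.1,"jaw":0}
    - {"translation":[0,0,0],"turn":0.1,"jaw":0}
    - {"translation":[0,0,0],"turn":0,"jaw":0}

```text
t: 19.18
position: [0.6084, -0.1691, 0.1375]
tcp_rot: [0.493, 1.511, -0.493]
wrist_force: [-1.4, 1.2, 9.8]
grip_width: 0.0211
```

```bash
python3 -c "
from h import *
st()"
```

```text
t 19.175 pos [ 0.6084 -0.1691  0.1375] rot
 [[ 2.600e-03  5.892e-01  8.080e-01]
 [-8.000e-04  8.080e-01 -5.892e-01]
 [-1.000e+00  9.000e-04  2.600e-03]] F [-1.36  1.19  9.83] M [0.327 0.478 0.028] w 0.0211 q [-0.372  0.527  0.071  1.112  0.     0.258]
```

carry_out:
  series:
    - {"translation":[0,0,0],"turn":0.1,"jaw":0}
    - {"translation":[0,0,0],"turn":0.05,"jaw":0}
    - {"translation":[0,0,0],"turn":0,"jaw":0}

```text
t: 19.55
position: [0.6084, -0.1691, 0.1374]
tcp_rot: [0.61, 1.481, -0.609]
wrist_force: [-1.4, 1.4, 11.1]
grip_width: 0.0209
```

```bash
python3 -c "
from h import *
st()"
```

```text
t 19.55 pos [ 0.6084 -0.1691  0.1374] rot
 [[ 2.600e-03  7.031e-01  7.110e-01]
 [-7.000e-04  7.110e-01 -7.031e-01]
 [-1.000e+00  1.400e-03  2.400e-03]] F [-1.41  1.45 11.06] M [0.376 0.375 0.024] w 0.0209 q [-0.372  0.528  0.071  1.112  0.     0.408]
```

carry_out:
  series:
    - {"translation":[0,0,0],"turn":0.1,"jaw":0}
    - {"translation":[0,0,0],"turn":0.1,"jaw":0}
    - {"translation":[0,0,0],"turn":0,"jaw":0}

```text
t: 19.92
position: [0.6084, -0.1691, 0.1374]
tcp_rot: [0.764, 1.43, -0.763]
wrist_force: [-1.7, 1.3, 10.4]
grip_width: 0.0213
```

```bash
python3 look.py w13
```

```text
t 19.925 pos [ 0.6084 -0.1691  0.1374] rot
 [[ 2.700e-03  8.305e-01  5.570e-01]
 [-7.000e-04  5.570e-01 -8.305e-01]
 [-1.000e+00  1.800e-03  2.000e-03]] F [-1.65  1.33 10.44] M [ 0.294  0.394 -0.028] w 0.0213 q [-0.372  0.528  0.071  1.112  0.     0.608]
```

View pics/w13z.png

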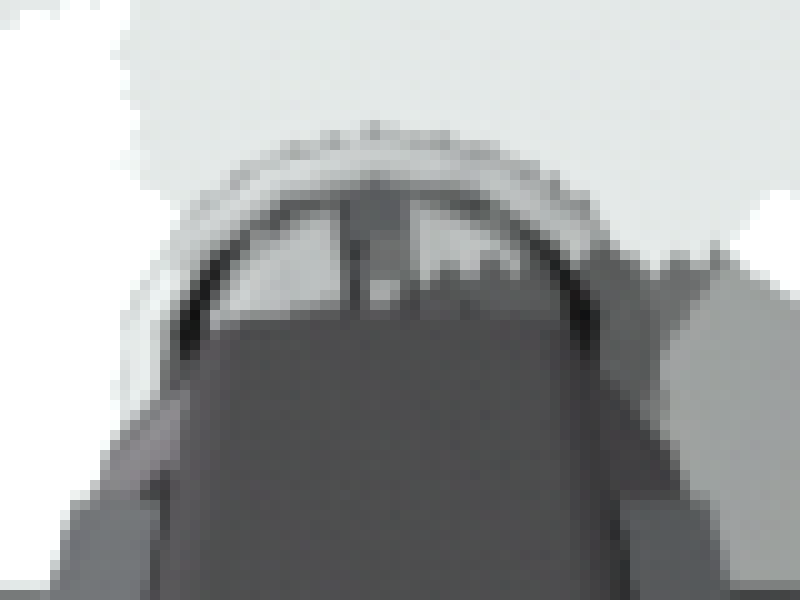

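carry_out:
  series:
    - {"translation":[0,0,0],"turn":0.1,"jaw":0}
    - {"translation":[0,0,0],"turn":0.1,"jaw":0}
    - {"translation":[0,0,0],"turn":0.1,"jaw":0}
    - {"translation":[0,0,0],"turn":0.1,"jaw":0}
    - {"translation":[0,0,0],"turn":0,"jaw":0}

```text
t: 20.6
position: [0.6084, -0.1691, 0.1374]
tcp_rot: [1.068, 1.291, -1.066]
wrist_force: [-1.6, 1.1, 10.1]
grip_width: 0.0209
```

carry_out:
  series:
    - {"translation":[0,0,0],"turn":0.1,"jaw":0}
    - {"translation":[0,0,0],"turn":0.1,"jaw":0}
    - {"translation":[0,0,0],"turn":0.1,"jaw":0}
    - {"translation":[0,0,0],"turn":0.1,"jaw":0}
    - {"translation":[0,0,0],"turn":0,"jaw":0}

```text
t: 21.22
position: [0.6085, -0.169, 0.1374]
tcp_rot: [1.363, 1.101, -1.36]
wrist_force: [-1.8, 1.7, 10.5]
grip_width: 0.0209
```

```bash
python3 -c "
from h import *
st()"
```

```text
t 21.225 pos [ 0.6085 -0.169   0.1374] rot
 [[ 2.800e-03  9.782e-01 -2.077e-01]
 [-6.000e-04 -2.077e-01 -9.782e-01]
 [-1.000e+00  2.900e-03 -0.000e+00]] F [-1.83  1.68 10.51] M [ 0.333  0.377 -0.029] w 0.0209 q [-0.372  0.528  0.071  1.112  0.     1.408]
```

carry_out:
  series:
    - {"translation":[0,0,0],"turn":0.1,"jaw":0}
    - {"translation":[0,0,0],"turn":0.08,"jaw":0}
    - {"translation":[0,0,0],"turn":0.05,"jaw":0}
    - {"translation":[0,0,0],"turn":0,"jaw":0}

```text
t: 21.72
position: [0.6085, -0.169, 0.1375]
tcp_rot: [1.526, 0.966, -1.522]
wrist_force: [-1.4, 1.4, 9.8]
grip_width: 0.0208
```

```bash
python3 -c "
from h import *
st()"
```

```text
t 21.725 pos [ 0.6085 -0.169   0.1375] rot
 [[ 2.900e-03  9.052e-01 -4.250e-01]
 [-6.000e-04 -4.250e-01 -9.052e-01]
 [-1.000e+00  2.900e-03 -7.000e-04]] F [-1.37  1.41  9.79] M [0.308 0.289 0.033] w 0.0208 q [-3.720e-01  5.280e-01  7.100e-02  1.112e+00  1.000e-03  1.638e+00]
```

carry_out:
  series:
    - {"translation":[-1,0,0],"turn":0,"jaw":0}
    - {"translation":[-1,0,0],"turn":0,"jaw":0}
    - {"translation":[0,0,0],"turn":0,"jaw":0}

```text
t: 22.1
position: [0.6085, -0.1691, 0.1391]
tcp_rot: [1.526, 0.967, -1.522]
wrist_force: [-0.5, 1.3, 7.8]
grip_width: 0.0211
```

carry_out:
  series:
    - {"translation":[-0.5,0,0],"turn":0,"jaw":0}
    - {"translation":[-0.5,0,0],"turn":0,"jaw":0}
    - {"translation":[0,0,0],"turn":0,"jaw":0}

```text
t: 22.48
position: [0.6085, -0.1691, 0.14]
tcp_rot: [1.526, 0.967, -1.522]
wrist_force: [-0.2, 1.2, 7.3]
grip_width: 0.021
```

carry_out:
  series:
    - {"translation":[-1,0,0],"turn":0,"jaw":0}
    - {"translation":[-0.5,0,0],"turn":0,"jaw":0}
    - {"translation":[0,0,0],"turn":0,"jaw":0}

```text
t: 22.85
position: [0.6085, -0.1691, 0.1413]
tcp_rot: [1.526, 0.967, -1.522]
wrist_force: [-0.2, 1.5, 6.0]
grip_width: 0.0213
```

carry_out:
  series:
    - {"translation":[-0.7,0,0],"turn":0,"jaw":0}
    - {"translation":[-0.3,0,0],"turn":0,"jaw":0}
    - {"translation":[0,0,0],"turn":0,"jaw":0}

```text
t: 23.22
position: [0.6085, -0.1691, 0.1421]
tcp_rot: [1.526, 0.967, -1.523]
wrist_force: [0.3, 1.0, 6.7]
grip_width: 0.0214
```

carry_out:
  series:
    - {"translation":[-0.7,0,0],"turn":0,"jaw":0}
    - {"translation":[0,0,0],"turn":0,"jaw":0}

```text
t: 23.48
position: [0.6084, -0.1691, 0.1425]
tcp_rot: [1.526, 0.967, -1.523]
wrist_force: [2.1, 0.3, 5.1]
grip_width: 0.0213
```

```bash
python3 look.py w14
```

```text
t 23.475 pos [ 0.6084 -0.1691  0.1425] rot
 [[ 2.100e-03  9.053e-01 -4.248e-01]
 [-3.000e-04 -4.248e-01 -9.053e-01]
 [-1.000e+00  2.000e-03 -6.000e-04]] F [2.1  0.3  5.05] M [ 0.212 -0.343  0.029] w 0.0213 q [-0.372  0.525  0.081  1.125  0.     1.638]
```

View pics/w14z.png

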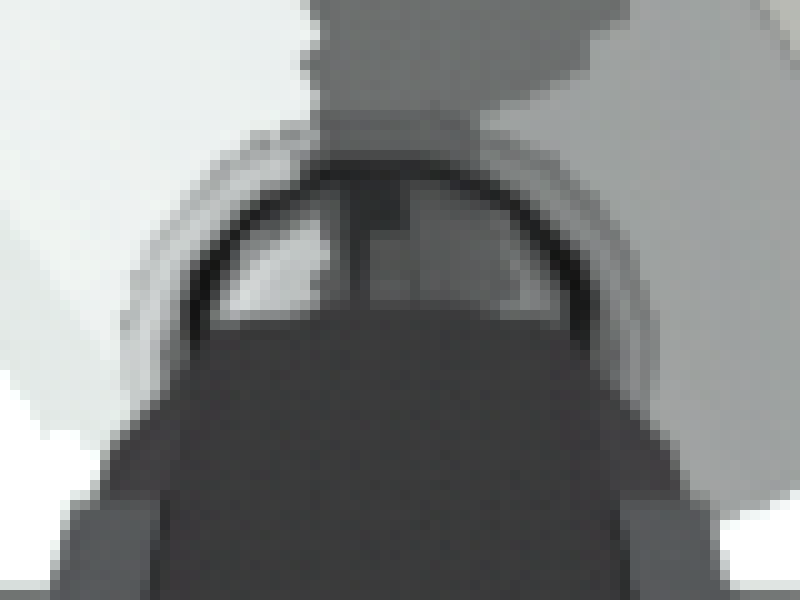

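carry_out:
  series:
    - {"translation":[-0.7,0,0],"turn":0,"jaw":0}
    - {"translation":[0,0,0],"turn":0,"jaw":0}

```text
t: 23.78
position: [0.6083, -0.1691, 0.1427]
tcp_rot: [1.526, 0.967, -1.523]
wrist_force: [4.7, 0.6, 2.0]
grip_width: 0.0209
```

carry_out:
  series:
    - {"translation":[-0.7,0,0],"turn":0,"jaw":0}
    - {"translation":[0,0,0],"turn":0,"jaw":0}

```text
t: 24.02
position: [0.6081, -0.1691, 0.143]
tcp_rot: [1.525, 0.968, -1.524]
wrist_force: [5.9, 0.3, -1.8]
grip_width: 0.021
```

carry_out:
  series:
    - {"translation":[-1,0,0],"turn":0,"jaw":0}
    - {"translation":[-1,0,0],"turn":0,"jaw":0}
    - {"translation":[0,0,0],"turn":0,"jaw":0}

```text
t: 24.4
position: [0.6078, -0.1694, 0.1447]
tcp_rot: [1.524, 0.968, -1.525]
wrist_force: [5.7, -0.9, -1.0]
grip_width: 0.0212
```

carry_out:
  series:
    - {"translation":[-2,0,0],"turn":0,"jaw":0}
    - {"translation":[-2,0,0],"turn":0,"jaw":0}
    - {"translation":[0,0,0],"turn":0,"jaw":0}

```text
t: 24.78
position: [0.6056, -0.1687, 0.1483]
tcp_rot: [1.523, 0.971, -1.529]
wrist_force: [0.4, 0.1, -2.0]
grip_width: 0.0206
```

```bash
python3 look.py w15
```

```text
t 24.775 pos [ 0.6056 -0.1687  0.1483] rot
 [[-4.200e-03  9.050e-01 -4.253e-01]
 [ 7.000e-04 -4.253e-01 -9.051e-01]
 [-1.000e+00 -4.200e-03  1.100e-03]] F [ 0.35  0.12 -2.02] M [ 0.001  0.036 -0.033] w 0.0206 q [-3.720e-01  5.220e-01  9.200e-02  1.144e+00 -1.000e-03  1.638e+00]
```

carry_out:
  series:
    - {"translation":[-30,0,0],"turn":0,"jaw":0}
    - {"translation":[-60,0,0],"turn":0,"jaw":0}
    - {"translation":[0,0,0],"turn":0,"jaw":0}
    - {"translation":[0,0,0],"turn":0,"jaw":0}

```text
t: 25.32
position: [0.6069, -0.1689, 0.2387]
tcp_rot: [1.524, 0.969, -1.526]
wrist_force: [-1.2, 0.7, -2.0]
grip_width: 0.021
```

```bash
python3 - <<'E'
from h import *
st();p,d,c=snap('wrist','w16')
u0,v0=map(int,proj(c,np.array([.608,-.1697,.103])));print(u0,v0)
P=np.array([pt(c,d,u,v) for v in range(v0-30,v0+30) for u in range(u0-35,u0+35) if d[v,u]>0])
r=np.hypot(P[:,0]-.608,P[:,1]+.1697)
print('head z',np.percentile(P[r<.011][:,2],[25,50,75]),'cover',np.median(P[(r>.021)&(r<.03)&(P[:,2]<.106)][:,2]),'rim',np.percentile(P[(r>.0155)&(r<.0185)][:,2],[25,50,75]),(r<.011).sum())
snap('scene','s16')
E
```

```text
t 25.325 pos [ 0.6069 -0.1689  0.2387] rot
 [[-1.200e-03  9.051e-01 -4.251e-01]
 [ 2.000e-04 -4.251e-01 -9.051e-01]
 [-1.000e+00 -1.100e-03  4.000e-04]] F [-1.18  0.75 -2.03] M [0.057 0.005 0.021] w 0.021 q [-0.372  0.496  0.283  1.359 -0.     1.638]
319 190
head z [0.10166954 0.10284846 0.10349025] cover 0.0997810940642378 rim [0.10097018 0.10149603 0.10213076] 378
```

View pics/w16.png

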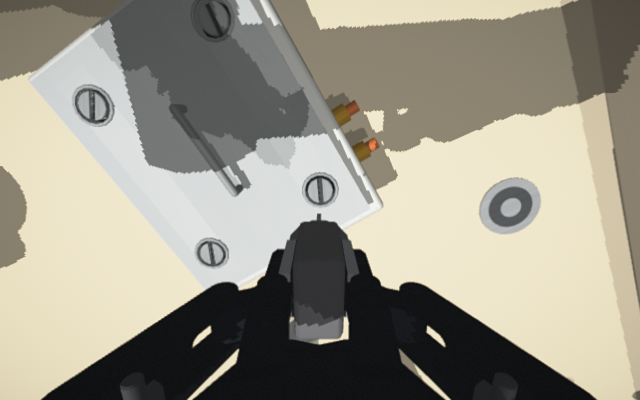

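carry_out:
  series:
    - {"translation":[0,-33.1,-43.8],"turn":0,"jaw":0}
    - {"translation":[0,-33.1,-43.8],"turn":0,"jaw":0}
    - {"translation":[0,-33.1,-43.8],"turn":0,"jaw":0}
    - {"translation":[0,-33.1,-43.8],"turn":0,"jaw":0}
    - {"translation":[0,-33.1,-43.8],"turn":0,"jaw":0}
    - {"translation":[0,-33.1,-43.8],"turn":0,"jaw":0}
    - {"translation":[0,-33.1,-43.8],"turn":0,"jaw":0}
    - {"translation":[0,-33.1,-43.8],"turn":0,"jaw":0}
    - {"translation":[0,-33.1,-43.8],"turn":0,"jaw":0}
    - {"translation":[50,0,0],"turn":0,"jaw":0}
    - {"translation":[40,0,0],"turn":0,"jaw":0}
    - {"translation":[0,0,0],"turn":0,"jaw":0}

```text
t: 26.92
position: [0.5009, 0.3125, 0.1442]
tcp_rot: [1.514, 0.97, -1.535]
wrist_force: [-0.7, -0.0, -1.5]
grip_width: 0.0212
```

carry_out:
  series:
    - {"translation":[0,0,0],"turn":0,"jaw":0}
    - {"translation":[0,0,0],"turn":0,"jaw":0}
    - {"translation":[0,0,0],"turn":0,"jaw":0}

```text
t: 27.3
position: [0.5066, 0.3148, 0.1511]
tcp_rot: [1.528, 0.968, -1.522]
wrist_force: [0.8, -0.7, -0.7]
grip_width: 0.0214
```

```bash
python3 - <<'E'
from h import *
st();snap('wrist','w17');snap('scene','s17')
p,d,c=load('scene0');
E
```

```text
t 27.3 pos [0.5066 0.3148 0.1511] rot
 [[ 0.0029  0.905  -0.4253]
 [ 0.0013 -0.4253 -0.905 ]
 [-1.      0.0021 -0.0024]] F [ 0.76 -0.65 -0.74] M [-0.011  0.016 -0.019] w 0.0214 q [ 0.45   0.45  -0.018  1.1   -0.     2.46 ]
```

View pics/w17.png

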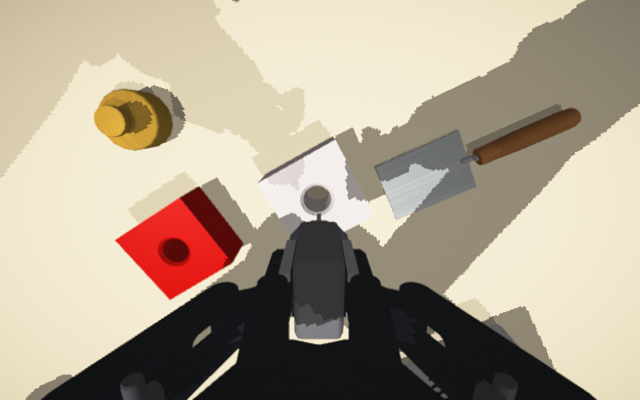

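View pics/s17.png

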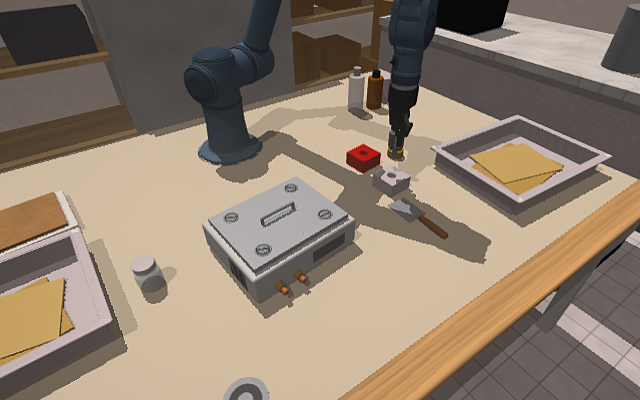

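carry_out:
  series:
    - {"translation":[25,0,0],"turn":0,"jaw":0}
    - {"translation":[20,0,0],"turn":0,"jaw":0}
    - {"translation":[7,0,0],"turn":0,"jaw":0}
    - {"translation":[0,0,0],"turn":0,"jaw":0}
    - {"translation":[0,0,0],"turn":0,"jaw":0}
    - {"translation":[0,0,0],"turn":0,"jaw":0}

```text
t: 28.15
position: [0.5061, 0.3148, 0.0983]
tcp_rot: [1.526, 0.968, -1.523]
wrist_force: [1.6, -0.4, -1.4]
grip_width: 0.0211
```

```bash
python3 - <<'E'
from h import *
s=st();p,d,c=snap('wrist','w18')
A=cv2.resize(p[150:250,250:390],None,fx=5.5,fy=5.5,interpolation=cv2.INTER_NEAREST);cv2.imwrite('pics/w18z.png',A[:,:,::-1])
E
```

```text
t 28.15 pos [0.5061 0.3148 0.0983] rot
 [[ 1.600e-03  9.052e-01 -4.250e-01]
 [ 7.000e-04 -4.250e-01 -9.052e-01]
 [-1.000e+00  1.200e-03 -1.300e-03]] F [ 1.59 -0.38 -1.36] M [ 0.038 -0.034 -0.022] w 0.0211 q [ 0.45   0.486 -0.104  0.979 -0.     2.46 ]
```

View pics/w18z.png

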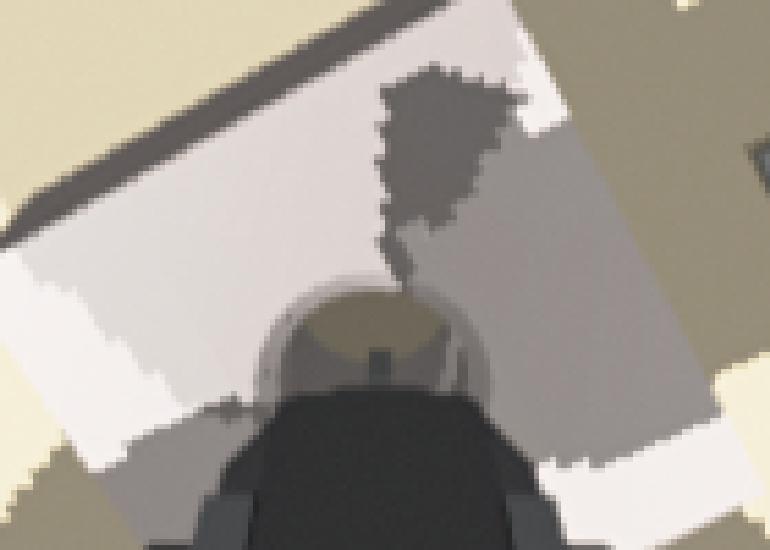

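carry_out:
  series:
    - {"translation":[0,-1.2,0.5],"turn":0,"jaw":0}
    - {"translation":[15,0,0],"turn":0,"jaw":0}
    - {"translation":[15,0,0],"turn":0,"jaw":0}
    - {"translation":[8,0,0],"turn":0,"jaw":0}
    - {"translation":[2,0,0],"turn":0,"jaw":0}
    - {"translation":[0,0,0],"turn":0,"jaw":0}
    - {"translation":[0,0,0],"turn":0,"jaw":0}

```text
t: 29.08
position: [0.5041, 0.3143, 0.0576]
tcp_rot: [1.524, 0.968, -1.525]
wrist_force: [0.1, 0.4, -0.1]
grip_width: 0.0212
```

carry_out:
  series:
    - {"translation":[1.5,0,0],"turn":0,"jaw":0}
    - {"translation":[0.7,0,0],"turn":0,"jaw":0}
    - {"translation":[0,0,0],"turn":0,"jaw":0}

```text
t: 29.45
position: [0.5042, 0.3144, 0.0557]
tcp_rot: [1.525, 0.968, -1.524]
wrist_force: [-1.0, -1.4, 3.6]
grip_width: 0.0211
```

Flange is seated (3.6 N at the original height). Opening gently.

carry_out:
  series:
    - {"translation":[0,0,0],"turn":0,"jaw":0.3}
    - {"translation":[0,0,0],"turn":0,"jaw":0.5}
    - {"translation":[0,0,0],"turn":0,"jaw":0.8}
    - {"translation":[0,0,0],"turn":0,"jaw":1}
    - {"translation":[0,0,0],"turn":0,"jaw":1}
    - {"translation":[0,0,0],"turn":0,"jaw":1}

```text
t: 30.2
position: [0.5041, 0.3145, 0.0552]
tcp_rot: [1.525, 0.968, -1.525]
wrist_force: [0.0, 0.0, 0.2]
grip_width: 0.0852
```

carry_out:
  series:
    - {"translation":[-20,0,0],"turn":0,"jaw":1}
    - {"translation":[-40,0,0],"turn":0,"jaw":1}
    - {"translation":[-40,0,0],"turn":0,"jaw":1}
    - {"translation":[-40,0,0],"turn":0,"jaw":1}
    - {"translation":[0,0,0],"turn":0,"jaw":1}
    - {"translation":[0,0,0],"turn":0,"jaw":1}
    - {"translation":[0,0,0],"turn":0,"jaw":1}

```text
t: 31.08
position: [0.5031, 0.314, 0.1936]
tcp_rot: [1.522, 0.969, -1.528]
wrist_force: [-0.2, 0.3, -0.4]
grip_width: 0.0858
```

```bash
python3 - <<'E'
from mk import *
s=st();snap('wrist','w19');key('w19');snap('scene','s19');snap('top','t19')
p,d,c=load('s19')
P=np.array([pt(c,d,u,v) for v in range(225,270) for u in range(240,290) if d[v,u]>0])
p0,d0,c0=load('scene0')
P0=np.array([pt(c0,d0,u,v) for v in range(225,270) for u in range(240,290) if d0[v,u]>0])
for X in(P0,P):
    a,b=.6095,-.171
    r=np.hypot(X[:,0]-a,X[:,1]-b);print('scene head z',np.median(X[r<.01][:,2]),'cover',np.median(X[(r>.025)&(r<.035)][:,2]))
E
```

```text
t 31.075 pos [0.5031 0.314  0.1936] rot
 [[-0.0026  0.9052 -0.4251]
 [-0.0014 -0.4251 -0.9052]
 [-1.     -0.0018  0.0024]] F [-0.24  0.35 -0.36] M [ 0.008  0.014 -0.008] w 0.0858 q [ 0.451  0.429  0.061  1.206 -0.     2.461]
top 1030 0.09652358079056812 ((504.0191650390625, 313.08917236328125), (40.36615753173828, 21.340045928955078), 64.19105529785156) [308 179] [332 222]
stand 4123 0.04479089885043552 ((505.43365478515625, 315.236083984375), (80.32906341552734, 80.27632904052734), 3.80257511138916) [269 133] [370 231]
scene head z 0.10832599150875111 cover 0.09977909089471448
scene head z 0.10275791862694461 cover 0.09974560037732394
```

View pics/w19.png

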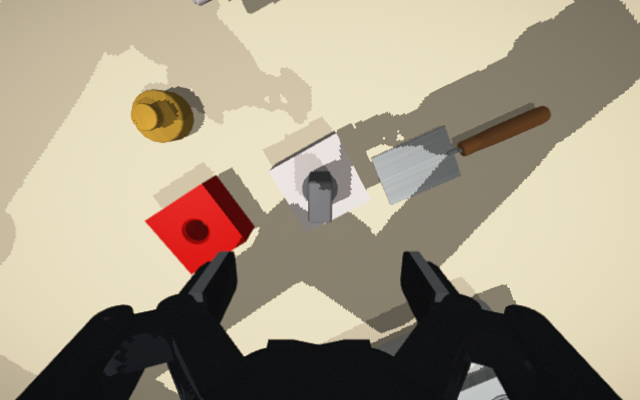

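View pics/s19.png

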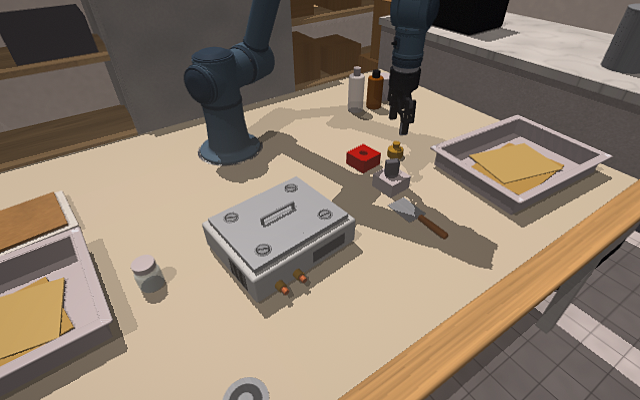

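```bash
python3 - <<'E'
from h import *
for f,ref in(('w16',.608),('w3',.608),('w2',.608)):
    p,d,c=load(f)
    u0,v0=map(int,proj(c,np.array([.608,-.1697,.103])))
    P=np.array([pt(c,d,u,v) for v in range(v0-40,v0+25) for u in range(u0-40,u0+40) if d[v,u]>0])
    r=np.hypot(P[:,0]-.608,P[:,1]+.1697)
    cov=P[(r>.023)&(r<.035)&(abs(P[:,2]-.1)<.002)]
    A=np.c_[cov[:,:2],np.ones(len(cov))];k=np.linalg.lstsq(A,cov[:,2],rcond=None)[0]
    h=P[r<.011];e=h[:,2]-np.c_[h[:,:2],np.ones(len(h))]@k
    print(f,len(h),np.round(np.histogram(e,bins=np.arange(-.004,.011,.0005)),4))
E
```

```text
Traceback (most recent call last):
ValueError: setting an array element with a sequence. The requested array has an inhomogeneous shape after 1 dimensions. The detected shape was (2,) + inhomogeneous part.
```

```bash
python3 - <<'E'
from h import *
for f in('w16','w3','w2'):
    p,d,c=load(f)
    u0,v0=map(int,proj(c,np.array([.608,-.1697,.103])))
    P=np.array([pt(c,d,u,v) for v in range(v0-40,v0+25) for u in range(u0-40,u0+40) if d[v,u]>0])
    r=np.hypot(P[:,0]-.608,P[:,1]+.1697)
    cov=P[(r>.023)&(r<.035)&(abs(P[:,2]-.1)<.002)]
    A=np.c_[cov[:,:2],np.ones(len(cov))];k=np.linalg.lstsq(A,cov[:,2],rcond=None)[0]
    h=P[r<.011];e=h[:,2]-np.c_[h[:,:2],np.ones(len(h))]@k
    n,b=np.histogram(e*1000,bins=np.arange(-4,11,.5));i=n.argmax()
    m=abs(e*1000-b[i]-.25)<1.2;print(f,len(h),'mode',b[i],'mean about mode',e[m].mean()*1000,m.sum())
E
```

```text
w16 358 mode 3.0 mean about mode 3.282584294660848 247
w3 510 mode 8.5 mean about mode 8.906147029890692 311
w2 344 mode 9.0 mean about mode 9.0876782445598 219
```

carry_out:
  series:
    - {"translation":[-30,0,0],"turn":0,"jaw":1}
    - {"translation":[0,30.6,45],"turn":0,"jaw":1}
    - {"translation":[0,30.6,45],"turn":0,"jaw":1}
    - {"translation":[0,30.6,45],"turn":0,"jaw":1}
    - {"translation":[0,30.6,45],"turn":0,"jaw":1}
    - {"translation":[0,30.6,45],"turn":0,"jaw":1}
    - {"translation":[0,30.6,45],"turn":0,"jaw":1}
    - {"translation":[0,30.6,45],"turn":0,"jaw":1}
    - {"translation":[0,30.6,45],"turn":0,"jaw":1}
    - {"translation":[0,30.6,45],"turn":0,"jaw":1}
    - {"translation":[25,0,0],"turn":0,"jaw":1}
    - {"translation":[0,0,0],"turn":0,"jaw":1}

```text
t: 32.72
position: [0.5794, -0.1691, 0.1976]
tcp_rot: [1.524, 0.973, -1.53]
wrist_force: [0.3, 0.4, 0.3]
grip_width: 0.0854
```

carry_out:
  series:
    - {"translation":[0,0,0],"turn":0,"jaw":1}
    - {"translation":[0,0,0],"turn":0,"jaw":1}
    - {"translation":[0,0,0],"turn":0,"jaw":1}
    - {"translation":[0,0,0],"turn":0,"jaw":1}

```text
t: 33.22
position: [0.5815, -0.1689, 0.2007]
tcp_rot: [1.525, 0.968, -1.524]
wrist_force: [-0.8, 0.4, 0.0]
grip_width: 0.0856
```

```bash
python3 - <<'E'
from h import *
st();snap('wrist','w20')
p,d,c=load('w20')
for cx,cy in((.608,-.1697),(.593,.009),(.4685,-.1815),(.453,-.002)):
    u0,v0=map(int,proj(c,np.array([cx,cy,.103])));print(u0,v0)
    if not(45<v0<280 and 45<u0<595): continue
    P=np.array([pt(c,d,u,v) for v in range(v0-40,v0+40) for u in range(u0-40,u0+40) if d[v,u]>0])
    r=np.hypot(P[:,0]-cx,P[:,1]-cy)
    cov=P[(r>.023)&(r<.035)&(abs(P[:,2]-.1)<.002)]
    A=np.c_[cov[:,:2],np.ones(len(cov))];k=np.linalg.lstsq(A,cov[:,2],rcond=None)[0]
    h=P[r<.010];e=h[:,2]-np.c_[h[:,:2],np.ones(len(h))]@k
    n,b=np.histogram(e*1000,bins=np.arange(-4,11,.5));i=n.argmax()
    m=abs(e*1000-b[i]-.25)<1.2;print(len(h),'mode',b[i],'mean about mode',e[m].mean()*1000,m.sum())
E
```

```text
t 33.225 pos [ 0.5815 -0.1689  0.2007] rot
 [[ 8.000e-04  9.054e-01 -4.245e-01]
 [-4.000e-04 -4.245e-01 -9.054e-01]
 [-1.000e+00  9.000e-04  1.000e-04]] F [-0.84  0.38  0.03] M [-0.004 -0.008 -0.05 ] w 0.0856 q [-0.387  0.448  0.11   1.231 -0.     1.622]
345 190
385 mode 3.0 mean about mode 3.3367472637685047 265
226 -20
216 261
78 mode 1.5 mean about mode 1.6275971377548526 60
79 84
566 mode 2.0 mean about mode 2.307882877287881 369
```

View pics/w20.png

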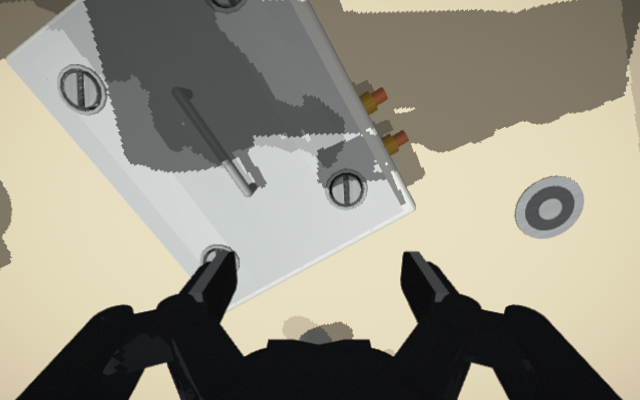

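```bash
python3 - <<'E'
from h import *
for f,L in(('w20',((.608,-.1697),(.453,-.002))),('w16',((.608,-.1697),)),('w3',((.608,-.1697),)),('w9',())):
  p,d,c=load(f)
  for cx,cy in L:
    u0,v0=map(int,proj(c,np.array([cx,cy,.103])))
    P=np.array([pt(c,d,u,v) for v in range(v0-40,v0+40) for u in range(u0-40,u0+40) if d[v,u]>0])
    r=np.hypot(P[:,0]-cx,P[:,1]-cy)
    cov=P[(r>.023)&(r<.035)&(abs(P[:,2]-.1)<.002)]
    A=np.c_[cov[:,:2],np.ones(len(cov))];k=np.linalg.lstsq(A,cov[:,2],rcond=None)[0]
    E=(P[:,2]-np.c_[P[:,:2],np.ones(len(P))]@k)*1000
    print(f,cx,'std cover',E[(r>.023)&(r<.035)].std())
    for a in np.arange(0,.024,.001):
        s=E[(r>=a)&(r<a+.001)]; 
        if len(s): print(int(a*1000),len(s),np.round(np.percentile(s,[10,25,50,75,90]),2))
    break
E
```

```text
w20 0.608 std cover 0.6556486330042902
0 4 [-2.8  -2.5  -2.3  -2.14 -1.89]
1 12 [-2.62 -1.86 -1.21 -0.94 -0.55]
2 16 [-2.18 -1.8  -1.31  0.22  3.73]
3 33 [-1.71 -1.19  2.58  2.97  3.63]
4 33 [-1.91 -1.33  2.95  3.38  3.86]
5 41 [-2.13 -0.74  2.85  3.32  3.76]
6 50 [-1.8   2.07  3.09  3.79  4.17]
7 58 [-1.03  2.76  3.3   3.88  4.29]
8 68 [-1.53  2.28  3.14  3.83  4.17]
9 70 [1.82 2.55 3.34 3.68 4.04]
10 82 [-0.93  2.8   3.31  3.89  4.34]
11 92 [-1.44  2.31  3.02  3.4   3.65]
12 107 [-11.69 -10.66   2.42   3.25   3.61]
13 87 [-11.66 -10.88  -1.89   1.58   2.88]
14 99 [-11.82 -10.98  -5.32  -0.87   0.9 ]
15 139 [-10.21  -4.22   0.     1.64   2.25]
16 121 [0.56 1.24 1.85 2.35 2.6 ]
17 118 [1.06 1.45 1.87 2.22 2.52]
18 134 [-0.37  0.21  1.17  1.85  2.35]
19 151 [-0.84 -0.35  0.18  0.74  1.22]
20 152 [-0.8  -0.48 -0.11  0.44  0.88]
21 173 [-0.77 -0.33 -0.01  0.45  0.8 ]
22 177 [-0.69 -0.39  0.09  0.44  0.78]
23 178 [-0.84 -0.41 -0.09  0.43  0.94]
w16 0.608 std cover 0.6823646694950979
0 4 [-2.14 -2.02 -1.9  -1.74 -1.53]
1 7 [-2.41 -1.79 -1.23 -0.54  0.42]
2 17 [-2.64 -2.29 -1.29 -0.04  2.4
[... 1111 characters left out ...]
12 9.58 9.9 ]
6 55 [3.89 4.69 8.59 9.12 9.65]
7 56 [3.86 7.73 8.63 8.95 9.51]
8 69 [4.   8.11 8.8  9.27 9.69]
9 83 [3.06 7.19 8.54 9.12 9.9 ]
10 106 [-11.07   3.79   8.59   9.41   9.82]
11 124 [-11.64  -9.8    8.62   9.24   9.66]
12 152 [-11.19   2.68   6.59   8.61   9.15]
13 44 [-12.03 -11.25 -10.48   4.9    8.05]
14 17 [-11.82 -11.59 -11.37 -11.05 -10.8 ]
15 109 [-8.91 -3.1   0.39  1.82  2.35]
16 132 [1.24 1.68 2.15 2.44 2.72]
17 127 [1.27 1.59 1.92 2.38 2.68]
18 125 [-0.14  0.44  1.05  1.72  2.25]
19 141 [-0.82 -0.34  0.11  0.61  0.89]
20 146 [-0.74 -0.33  0.18  0.48  0.83]
21 163 [-0.79 -0.4   0.01  0.29  0.67]
22 167 [-0.76 -0.37  0.04  0.43  0.94]
23 179 [-0.83 -0.41  0.02  0.38  0.79]
```

```bash
python3 - <<'E'
from h import *
print(manip.finish_job()); st()
E
```

```text
the job is handed in; nothing more can be done
None
the job is handed in; nothing more can be done
```

The stud is caught and the key is back in its white stand. I handed the job in at about 33 s of the 72 s allowed; no verdict was reported.

**What I did**
- I took the key from the white stand and set its blade in the proud stud, at about (0.608, -0.170).
- Under a light press I turned clockwise, and the pin reached its entry after about 0.5 rad.
- I pressed it to the hard stop, backed off slightly and turned about 1.58 rad further. The stud then rose into the catch, and I lifted the key out.
- The measured wrist force while pressing peaked at about 12.5 N, or some 14 N with the key's weight counted. That is well below the 25 N limit.

**Last checks**
- **Stud:** with the key out, the head stood 3.0 to 3.3 mm above the cover, unchanged between two wrist views. That is inside the 3.5 mm limit, but higher than the 2.7 mm maximum the description implies. I could not explain the difference, since the depths felt through the key suggested about 2.6 to 2.8 mm.
- **Key:** it is upright, with its top at the same height as at the start (96.5 mm), and about 2.6 mm from the stand's middle (8 mm allowed).
- **Bystanders:** the jar, weight and spatula look unmoved in the pictures; I did not measure their positions. The gripper was open and well clear of everything.

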